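Checking jar closures on an indexing carousel gauge

TASK

Check that the sample jars on the pale bench mat are properly closed: stand each one upright in the carousel cup that fits it, then, from the largest jar to the smallest, turn the carousel until that jar clicks in under the gauge and press the gauge's knob gently down until the foot rests on the cap, holding it there about a second so that it reads the height. Jars with their caps fully down stay in their cups; a jar whose cap stands proud (8 mm too tall) is, once gauged, moved to stand upright in the steel tray. Finish with the carousel clicked in at the place where it started, the gauge's foot up and the other things on the bench where they are.

Things in the scene. Friction and masses are not known exactly. Their poses are not given: they have to be found in the camera images.
- checker: Fixed bench fixture, white. Origin: on the bench, on the axis of its carousel (aluminium disc, 300 mm across, top face, the deck, at z = 40 mm). Its own +x points to the sprung gauge, 110 mm out, on an arm (160 to 185 mm high, ends 92 mm from the axis) from a 30 x 40 mm column, 200 mm high, 205 mm out. Gauge rod, knob and foot stand 110 mm out. Position and yaw vary.
- carousel (a joint): Carousel angle (rad), growing anticlockwise from above. Turns without stops either way and clicks into a detent every 60 degrees (peak 0.08 N m; let go, it pulls into the nearest one). At 0, as at the start, a blank place is under the gauge; +60 degrees brings the large cup under the foot, +120 the medium, +180 the small.
- handle (a point): Middle of the top face of the carousel's black bar handle, on its axis, 138 mm above the bench. The bar is 90 mm long along the point's y axis, 14 mm thick along its x axis and 26 mm high, on a post of 18 mm diameter; it turns with the carousel.
- gauge (a joint): Travel of the gauge's slide foot (m), 0 at rest at the top, growing downwards to 0.056. A spring pushes it back up (about 2 N at the top, 8 N at full travel). With the foot resting on a jar that stands in its cup, the jar's height is 0.095 minus this value.
- foot (a point): Middle of the underside of the gauge's round foot (28 mm across), 135 mm above the bench, 95 mm above the deck, when at rest; it moves down with the gauge. z axis up.
- gauge_knob (a point): Middle of the top face of the black round knob (36 mm across, 16 mm high) on the upper end of the gauge's rod; at rest it is 258 mm above the bench. Pressing it straight down lowers the foot, which is directly below it.
- mat: Flat pale grey bench mat, fixed, 290 x 200 mm (its x by y), 3 mm thick, without a rim; the jars stand on it at the start. Origin: middle of its underside. It lies to the left or to the right of the checker.
- steel_tray: Stainless steel tray with a small wire handle at each end, fixed, 300 x 170 mm (its x by y), rim 22 mm high, walls and floor 4 mm thick, empty at the start: for jars whose caps stand proud. Origin: middle of its underside. It stands on the other side of the checker.
- glass_bottle: Clear reagent bottle, 72 mm across, 155 mm high, standing beyond the checker; a bystander. Origin: middle of its underside.
- beaker: Glass beaker, 68 mm across, 90 mm high, standing beyond the checker; a bystander. Origin: middle of its underside.
- tip_box: Box of pipette tips, 77 x 115 x 75 mm, beyond the mat or the tray; a bystander. Origin: middle of its underside.
- tube_rack: White tube rack, 60 x 100 x 62 mm, beyond the mat or the tray; a bystander. Origin: middle of its underside.
- cup_large (a point): Middle of the floor of the large cup on the carousel (on the deck, 40 mm above the bench): a grey ring, 70 mm inside, 3 mm wall, 30 mm high. Moves with the carousel.
- cup_medium (a point): Middle of the floor of the medium cup on the carousel (on the deck, 40 mm above the bench): a grey ring, 60 mm inside, 3 mm wall, 26 mm high. Moves with the carousel.
- cup_small (a point): Middle of the floor of the small cup on the carousel (on the deck, 40 mm above the bench): a grey ring, 50 mm inside, 3 mm wall, 22 mm high. Moves with the carousel.
- large_a: Large white jar with a blue screw cap (a rigid whole), with its cap fully down: 80 mm high in all; cap 64 mm across and 20 mm high at its top, body 60 mm across; it is about a third full. Origin: middle of its underside, z axis up through the cap. At most one of large_a and large_b is there.
- large_b: Large white jar with a blue screw cap (a rigid whole), with its cap not fully down: it stands 8 mm proud, 88 mm high in all; cap 64 mm across and 20 mm high at its top, body 60 mm across; it is about a third full. Origin: middle of its underside, z axis up through the cap. At most one of large_a and large_b is there.
- medium_a: Medium white jar with a blue screw cap (a rigid whole), with its cap fully down: 68 mm high in all; cap 54 mm across and 20 mm high at its top, body 50 mm across; it is about a third full. Origin: middle of its underside, z axis up through the cap. At most one of medium_a and medium_b is there.
- medium_b: Medium white jar with a blue screw cap (a rigid whole), with its cap not fully down: it stands 8 mm proud, 76 mm high in all; cap 54 mm across and 20 mm high at its top, body 50 mm across; it is about a third full. Origin: middle of its underside, z axis up through the cap. At most one of medium_a and medium_b is there.
- small_a: Small white jar with a blue screw cap (a rigid whole), with its cap fully down: 56 mm high in all; cap 44 mm across and 20 mm high at its top, body 40 mm across; it is about a third full. Origin: middle of its underside, z axis up through the cap. At most one of small_a and small_b is there.
- small_b: Small white jar with a blue screw cap (a rigid whole), with its cap not fully down: it stands 8 mm proud, 64 mm high in all; cap 44 mm across and 20 mm high at its top, body 40 mm across; it is about a third full. Origin: middle of its underside, z axis up through the cap. At most one of small_a and small_b is there.
Mind the look-alikes: they are no part of the job. What is shaped like the large_a but orange, red or turquoise is not meant.

How it is judged:
By the outcome, as a careful person would: the job done as asked, in the order asked, and still so for the second after the job is handed in, with the robot touching nothing.
Of large_a, large_b only 1 to 1 are there at a start; the rules pass over those that are not, and their reading is None.
Of medium_a, medium_b only 1 to 1 are there at a start; the rules pass over those that are not, and their reading is None.
Of small_a, small_b, beaker only 1 to 1 are there at a start; the rules pass over those that are not, and their reading is None.
At some moment in a run one of large_a, large_b, medium_a, medium_b, small_a, small_b may be knocked a few centimetres aside while the robot is not near it.
It also fails if it takes over 210 s, if anything falls off the work surface, if the arm or the gripper's body presses on something with over 40 N, if the wrist force passes 120 N, or if a joint passes its speed limit or range.

ROBOT

A 6-joint arm with a two-finger parallel gripper is mounted at the origin on the work surface. World frame = base frame: x ahead of the robot, y to its left, z up, the work surface at z = 0. Lengths are in m, angles in rad, forces in N, time in s.
With the tool pointing down it reaches from about 0.275 to 0.875 m from the base axis. Payload 12.5 kg.
Tool frame: the origin (TCP) lies on the mounting face of the last link; the fingertips stand 173 mm ahead of it and the grasp point (between the pads) lies 155 mm ahead of it (bot.grasp_offset is the distance from the TCP to the grasp point, in m); y points along the fingers, z is the direction in which the jaws open and shut, and the axes are right-handed (so a half turn about y gives the same grasp; the last joint's range is limited). The gripper opens to 85 mm and grips with 20 to 120 N. Pads are 22 mm wide; open, the fingers measure 114 mm over their backs; the gripper's body (76 mm by 85 mm) begins 54 mm behind the grasp point. The pads swing forward as they close: fully open they stand 13 mm farther back than shut.
Start: joints at [-1.339, 0.351, 1.652, -0, 1.139, -0.085], TCP at [0.171, -0.523, 0.405] pointing down, gripper open.
Joint ranges: [-2.75, 2.75], [-0.79, 2.1], [0.01, 2.65], [-1.57, 4.71], [0.07, 3.14], [-2.87, 2.87]. Speed limits (rad/s): [2.22, 2.22, 2.79, 3.14, 3.14, 3.14].

INTERFACE

Orientations are given as a unit quaternion [w, x, y, z].
In Python, from station import bot, eyes gives the robot as it stands.
- The arm moves only by the tool apply_moves, never from a script. Its argument "motion" is a list that holds one entry, the list of rows, each a list of 5 numbers: the opening, from 0 (shut) to 1 (fully open), then the shift along the tool's x, y, z in mm, then the turn about the tool's y in degrees. A call has 1 to 20 rows; each row shifts and turns the commanded pose from where the row before left it, along the tool's axes as they then stand; what a row does not reach is not made up. A row lasts 1/10 s, in which the tool goes at most 50 mm and 8.59 degrees, less where a joint would pass 70% of its speed; a pose out of reach is approached as far as the arm can. A call with a gripper value outside its range is refused whole. The fingers move at their own pace and stop on an object; "force" is the grip in N (left out, the last holds). Time passes only in rows, so rows that do not move let the fingers close. It gives the time, the measured TCP pose, the force and the opening at its end, in the units of the state.
- bot.read_state(): the state, without advancing time (a new reading comes with each control period).
- eyes.get_image(name): name is "scene" or "top" or "wrist"; returns a dict with "color" (400x640x3 uint8, red, green, blue), "fx", "fy", "cx", "cy" (pixels), "xyz" and "rotation" of the camera in the world; the wrist camera has in their place "hand_eye" (4x4, takes a point from camera to tool coordinates, whose origin is the TCP and whose axes are the tool frame's). Camera axes: x right, y down, z forward; pixel columns grow to the right and rows downward; lengths in m; the calibration is good to about 2 mm. The wrist camera is an equidistant fisheye: a pixel r from the principal point sees the ray r / f radians off the axis. A picture is of the moment at which its call begins: read the wrist's pose just before it. There is no depth.
- bot.sign_off(): hands the job in, once; it reports no verdict.
The state is a dict: "time": time; "joints": joint angles; "joint_vel": joint speeds; "tau": joint torques, N m; "tcp_pos": TCP position; "eef_rot": TCP orientation; "ft_force": force on the tool from outside, world axes, zero at the start; "torque": the same for the moment, N m; "finger_gap": finger opening in m.
Only numpy, scipy, OpenCV 4.12 (cv2) and the standard library are available. Lean on these libraries where they do the work, as an engineer would, in place of code of your own. Each camera call takes 0.05 s, during which the arm holds its last target.

## Working session

There is one attempt and no reset: what is moved stays moved. The work goes in short steps, Python scripts to look and compute and a tool call to move; the robot and the scene stay as the last step left them, time stands still between calls to the robot, and variables do not carry over. Pictures are saved under pics/ and viewed, and the job is handed in when it is done.

Besides the shell and the picture viewer there is one more tool, called after "Request:" by a JSON object that holds its "fn" and its "kwargs", one argument or row to a line. apply_moves: Moves the arm, as the interface text tells. Its arguments: {"type":"object","properties":{"motion":{"type":"array"},"force":{"type":"number"}},"required":["motion"]}

```bash
mkdir -p pics; ls; python3 - <<'E'
from station import bot, eyes
import cv2
s=bot.read_state();print(s)
for n in ["scene","top","wrist"]:
    im=eyes.get_image(n);cv2.imwrite(f"pics/{n}0.png",im["color"][:,:,::-1])
    print(n,{k:v for k,v in im.items() if k!="color"})
E
```

```text
pics
{'time': 0.0, 'joints': array([-1.33862936e+00,  3.51224507e-01,  1.65242795e+00,  5.89552314e-06,
        1.13911013e+00, -8.45702286e-02]), 'joint_vel': array([-4.04183577e-04,  2.79770981e-04, -1.41450276e-03, -2.77792561e-04,
       -1.65752360e-03,  9.79739963e-05]), 'tau': array([-7.18384831e-05, -5.06104231e+01, -2.91415054e+01, -1.13191054e-04,
        4.40485164e-03,  1.07501711e-05]), 'tcp_pos': array([ 0.17131693, -0.52249835,  0.40416326]), 'eef_rot': array([ 0.1114865 , -0.11154372,  0.69867063, -0.69784533]), 'ft_force': array([-0.44611285,  0.53192264,  0.15628174]), 'torque': array([ 0.01736864, -0.03660966, -0.0233462 ]), 'finger_gap': 0.08585746371438857}
scene {'fx': 489.0715351965328, 'fy': 489.0715351965328, 'cx': 321.5966005681587, 'cy': 201.25194590040462, 'xyz': array([0.93558903, 0.55368602, 1.1783688 ]), 'rotation': array([-0.09787798,  0.29252503,  0.90432822, -0.29502454])}
top {'fx': 499.31040913700144, 'fy': 499.31040913700144, 'cx': 306.457301659596, 'cy': 204.419023250531, 'xyz': array([ 0.33676045, -0.05538608,  1.50960581]), 'rotation': array([ 0.04395857, -0.70175022,  0.70907267, -0.05319985])}
wrist {'fx': 309.70691628693146, 'fy': 309.70691628693146, 'cx': 313.7048348069073, 'cy': 196.04716846886302, 'hand_eye': array([[ 1.16194190e-03,  9.53472186e-01,  3.01478757e-01,
        -7.62659557e-02],
       [-6.64824842e-04, -3.01478157e-01,  9.53472852e-01,
         3.03668155e-02],
       [ 9.99999104e-01, -1.30831063e-03,  2.83591892e-04,
        -5.27236138e-04],
       [ 0.00000000e+00,  0.00000000e+00,  0.00000000e+00,
         1.00000000e+00]])}
```

View pics/scene0.png

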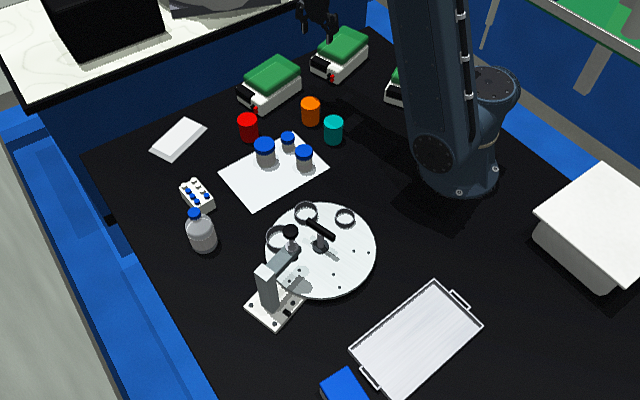

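View pics/top0.png

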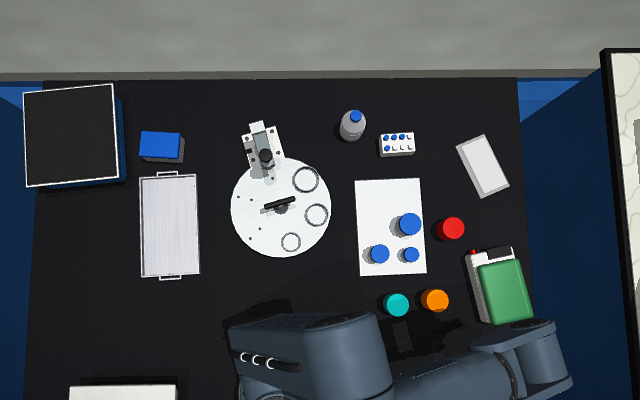

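View pics/wrist0.png

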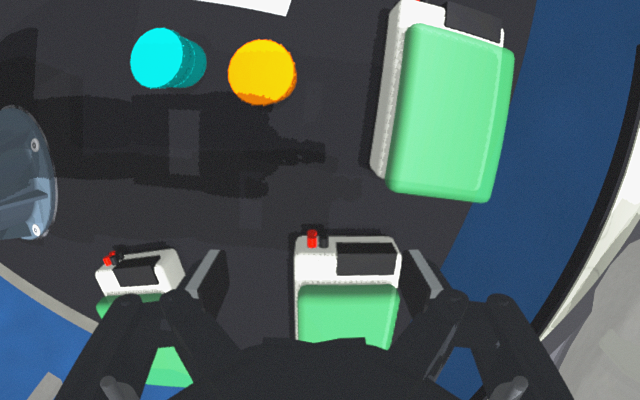

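```bash
cat > h.py <<'E'
import numpy as np, cv2
from station import bot, eyes
from scipy.spatial.transform import Rotation as R
def rot(q): return R.from_quat([q[1],q[2],q[3],q[0]]).as_matrix()
def shot(n,name=None):
    s=bot.read_state(); im=eyes.get_image(n)
    if name: cv2.imwrite(f"pics/{name}.png",im["color"][:,:,::-1])
    if n=="wrist":
        T=np.eye(4);T[:3,:3]=rot(s["eef_rot"]);T[:3,3]=s["tcp_pos"]
        C=T@im["hand_eye"];im["R"]=C[:3,:3];im["p"]=C[:3,3];im["fish"]=True
    else: im["R"]=rot(im["rotation"]);im["p"]=im["xyz"];im["fish"]=False
    return im
def ray(im,u,v):
    x=(u-im["cx"])/im["fx"];y=(v-im["cy"])/im["fy"]
    if im["fish"]:
        r=np.hypot(x,y)+1e-12;d=np.array([np.sin(r)*x/r,np.sin(r)*y/r,np.cos(r)])
    else: d=np.array([x,y,1.])
    return im["R"]@d
def onz(im,u,v,z):
    d=ray(im,u,v);t=(z-im["p"][2])/d[2];return im["p"]+t*d
def proj(im,P):
    c=im["R"].T@(np.asarray(P,float)-im["p"])
    if im["fish"]:
        r=np.hypot(c[0],c[1]);th=np.arctan2(r,c[2]);k=th/(r+1e-12)
        return im["cx"]+im["fx"]*c[0]*k,im["cy"]+im["fy"]*c[1]*k
    return im["cx"]+im["fx"]*c[0]/c[2],im["cy"]+im["fy"]*c[1]/c[2]
def tri(a,ua,b,ub):
    d1=ray(a,*ua);d2=ray(b,*ub);A=np.c_[d1,-d2];t=np.linalg.lstsq(A,b["p"]-a["p"],rcond=None)[0]
    p=a["p"]+t[0]*d1;q=b["p"]+t[1]*d2;return (p+q)/2,np.linalg.norm(p-q)
def blue(im,x0=0,y0=0,x1=640,y1=400,amin=40):
    hsv=cv2.cvtColor(im["color"],cv2.COLOR_RGB2HSV);m=cv2.inRange(hsv,(100,140,60),(125,255,255))
    z=np.zeros_like(m);z[y0:y1,x0:x1]=m[y0:y1,x0:x1];z=cv2.morphologyEx(z,cv2.MORPH_OPEN,np.ones((3,3)))
    out=[]
    for c in cv2.findContours(z,cv2.RETR_EXTERNAL,cv2.CHAIN_APPROX_NONE)[0]:
        if cv2.contourArea(c)>amin: out.append((cv2.contourArea(c),c))
    return sorted(out,key=lambda t:-t[0])
E
python3 - <<'E'
from h import *
im=shot("top","top1");g=im["color"]
for a,c in blue(im,350,190,440,280): 
    (x,y),r=cv2.minEnclosingCircle(c);print("blob",a,x,y,r,cv2.boundingRect(c), [onz(im,x,y,z)[:2].round(4) for z in (.06,.08,.09)])
cv2.imwrite("pics/crop_ch.png",cv2.resize(g[110:270,215:345,::-1],None,fx=4.5/1.2,fy=4.5/1.2,interpolation=cv2.INTER_CUBIC))
cv2.imwrite("pics/crop_mat.png",cv2.resize(g[170:290,345:445,::-1],None,fx=5,fy=5,interpolation=cv2.INTER_CUBIC))
cv2.imwrite("pics/crop_tray.png",cv2.resize(g[160:290,125:215,::-1],None,fx=4.5,fy=4.5,interpolation=cv2.INTER_CUBIC))
E
```

```text
blob 355.0 409.5 223.5 11.068072319030762 (399, 213, 22, 22) [array([ 0.4781, -0.3761]), array([ 0.4762, -0.3717]), array([ 0.4752, -0.3695])]
blob 248.0 379.30255126953125 253.41082763671875 9.409019470214844 (370, 245, 19, 18) [array([ 0.392 , -0.2849]), array([ 0.3912, -0.2818]), array([ 0.3908, -0.2802])]
blob 159.0 410.69232177734375 254.0 7.576521396636963 (404, 247, 15, 15) [array([ 0.3893, -0.376 ]), array([ 0.3886, -0.3716]), array([ 0.3882, -0.3694])]
```

View pics/crop_ch.png

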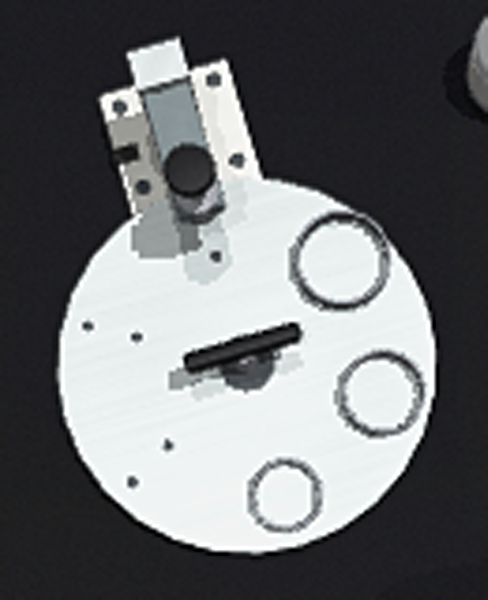

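View pics/crop_tray.png

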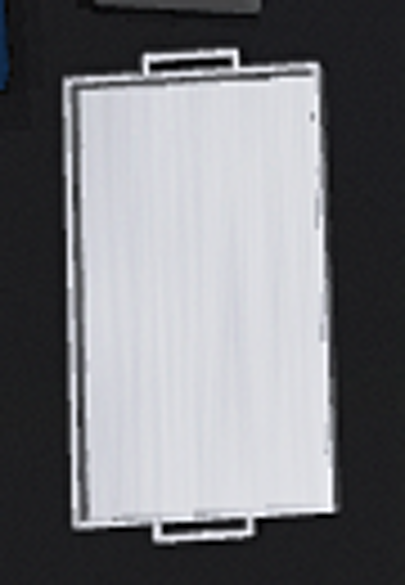

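View pics/crop_mat.png

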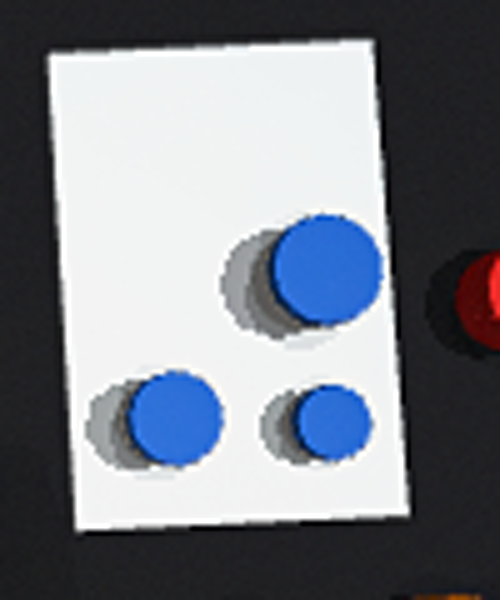

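```bash
python3 - <<'E'
from h import *
im=shot("top");g=cv2.cvtColor(im["color"],cv2.COLOR_RGB2GRAY)
sub=np.zeros_like(g);sub[150:265,225:336]=g[150:265,225:336]
m=(sub>150).astype(np.uint8)
m=cv2.morphologyEx(m,cv2.MORPH_CLOSE,np.ones((5,5)))
c=max(cv2.findContours(m,0,cv2.CHAIN_APPROX_NONE)[0],key=cv2.contourArea)[:,0,:].astype(float)
c=c[c[:,1]>185]
P=np.array([onz(im,u,v,.04)[:2] for u,v in c])
def fit(P):
    for _ in range(4):
        A=np.c_[2*P,np.ones(len(P))];s=np.linalg.lstsq(A,(P**2).sum(1),rcond=None)[0];r=np.sqrt(s[2]+s[0]**2+s[1]**2)
        e=abs(np.hypot(*(P-s[:2]).T)-r);P=P[e<max(.003,np.median(e)*2.5)] if len(P)>20 else P
    return s[:2],r,len(P)
ctr,r,n=fit(P);print("axis",ctr,r,n)
# cups: hand pixel boxes
for nm,(cx,cy,rad),h in (("L",(305.7,179.7,16),.03),("M",(316.4,215,14),.026),("S",(291,242,12),.022)):
    yy,xx=np.mgrid[0:400,0:640];w=(np.hypot(xx-cx,yy-cy)<rad)&(g<170)
    v,u=np.nonzero(w);Q=np.array([onz(im,a,b,.04+h/2)[:2] for a,b in zip(u,v)])
    s,rr,n=fit(Q);d=s-ctr;print(nm,s,rr,n,"dist",np.hypot(*d),"ang",np.degrees(np.arctan2(d[1],d[0])))
k=onz(im,215+188/3.75,110+170/3.75,.258)[:2];d=k-ctr;print("knob",k,np.hypot(*d),np.degrees(np.arctan2(d[1],d[0])))
a=onz(im,215+186/3.75,110+361/3.75,.138)[:2];b=onz(im,215+299/3.75,110+331/3.75,.138)[:2];print("handle",a,b,(a+b)/2,np.degrees(np.arctan2(*(b-a)[::-1])))
T=[onz(im,125+x/4.5,160+y/4.5,.022)[:2].round(4) for x,y in ((63,78),(320,64),(338,512),(74,528))];print("tray",T,np.mean(T,0))
s=bot.read_state();print(rot(s["eef_rot"]).round(3))
E
```

```text
axis [0.53482575 0.00137304] 0.14753792637953964 184
L [ 0.61381609 -0.07331693] 0.03723990618113428 222 dist 0.10871093046738875 ang -43.397137989696944
M [ 0.50730665 -0.10280025] 0.03147999008385565 158 dist 0.10774681797697806 ang -104.79759870892008
S [ 0.42856451 -0.02742536] 0.026503287075436772 111 dist 0.11009450288943724 ang -164.8362260106017
knob [0.63789515 0.03173121] 0.10744728344844061 16.411862896281846
handle [0.5224244  0.04154321] [ 0.5440446  -0.04205714] [ 5.33234501e-01 -2.56963107e-04] -75.50020561536549
tray [array([0.6299, 0.4284]), array([0.6379, 0.2567]), array([0.3394, 0.2393]), array([0.331, 0.411])] [0.48455 0.33385]
[[-0.95  -0.     0.312]
 [-0.312  0.001 -0.95 ]
 [-0.    -1.    -0.001]]
```

```bash
python3 - <<'E'
from h import *
im=shot("scene")
cv2.imwrite("pics/sc_ch.png",cv2.resize(im["color"][190:340,230:390,::-1],None,fx=4,fy=4,interpolation=cv2.INTER_CUBIC))
cv2.imwrite("pics/sc_mat.png",cv2.resize(im["color"][90:220,200:350,::-1],None,fx=4.5,fy=4.5,interpolation=cv2.INTER_CUBIC))
E
```

```text
(no output)
```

View pics/sc_ch.png

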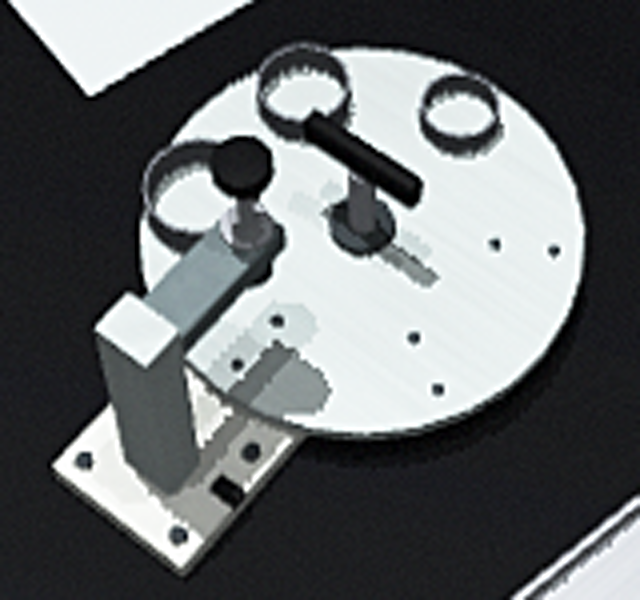

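View pics/sc_mat.png

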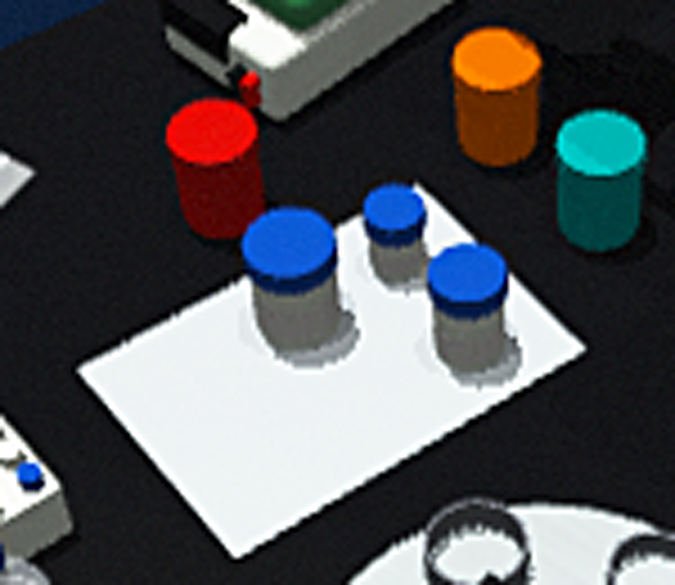

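```bash
python3 - <<'E'
from h import *
t=shot("top");s=shot("scene")
def top(im,box,lo):
    hsv=cv2.cvtColor(im["color"],cv2.COLOR_RGB2HSV);m=cv2.inRange(hsv,(100,140,lo),(125,255,255));z=np.zeros_like(m);x0,y0,x1,y1=box;z[y0:y1,x0:x1]=m[y0:y1,x0:x1]
    c=max(cv2.findContours(z,0,cv2.CHAIN_APPROX_NONE)[0],key=cv2.contourArea);e=cv2.fitEllipse(c);M=cv2.moments(z,True);return (M["m10"]/M["m00"],M["m01"]/M["m00"]),e
hsv=cv2.cvtColor(s["color"],cv2.COLOR_RGB2HSV);print(hsv[140:162,264,2],)
bt={"L":(396,210,424,238),"M":(366,240,394,268),"S":(400,243,420,265)};bs={"L":(250,132,280,160),"M":(292,140,316,162),"S":(278,127,298,146)}
for k in "LMS":
    a,e1=top(t,bt[k],150);b,e2=top(s,bs[k],180);p,err=tri(t,a,s,b);print(k,a,b,e2,p.round(4),err)
E
```

```text
[216 217 217 212 216 217 217 215 217 221 218 158  55  69  71  81 109 102
 102  98  98  92]
L (410.11420612813373, 223.3175487465181) (263.53246753246754, 143.5194805194805) ((263.5329895019531, 143.51364135742188), (13.5219087600708, 19.58328628540039), 84.11698913574219) [ 0.4763 -0.3728  0.0822] 0.00041617138535176846
M (379.81853281853284, 253.26254826254825) (303.2105263157895, 150.1812865497076) ((303.2092590332031, 150.1689453125), (11.983809471130371, 16.105520248413086), 87.88088989257812) [ 0.3916 -0.2835  0.0777] 0.00033676974021814204
S (411.4601226993865, 253.98159509202455) (286.95959595959596, 135.7979797979798) ((286.9639892578125, 135.802978515625), (8.59449577331543, 12.49295425415039), 85.530029296875) [ 0.3891 -0.3784  0.0582] 0.0008746204890047229
```

```bash
cat >> h.py <<'E'
def plan(x,y,zg,psi=None,step=40.,fromcmd=None):
    """target grasp point; returns per-row tool deltas. psi camera yaw deg. rotation first evaluated as separate"""
    s=bot.read_state();M=rot(s["eef_rot"]);p=s["tcp_pos"]
    tgt=np.array([x,y,zg+bot.grasp_offset]);d=M.T@(tgt-p)*1000
    cam=-M[:,0];cur=np.degrees(np.arctan2(cam[1],cam[0]))
    n=int(np.ceil(np.linalg.norm(d)/step))
    print("now grasp",(p-[0,0,bot.grasp_offset]).round(4),"psi",round(cur,2),"q1,q6 deg",np.degrees(s["joints"][[0,5]]).round(1),"gap",round(s["finger_gap"],4),"F",s["ft_force"].round(1),"t",round(s["time"],1),"tilt",M[2].round(4))
    print("delta mm",d.round(1),"rows",n,"each",(d/n).round(2))
    if psi is not None: print("turn needed about tool y (deg, + = cw from above)", round(-((psi-cur+180)%360-180),2))
    return d
E
python3 -c "
from h import *
plan(.476,-.3722,.16,18.2)"
```

```text
now grasp [ 0.1713 -0.5226  0.2499] psi 18.15 q1,q6 deg [-76.7  -4.8] gap 0.0855 F [-0.1 -0.4  0.5] t 0.4 tilt [ 0.e+00 -1.e+00 -2.e-04]
delta mm [-336.3   89.9  -48. ] rows 9 each [-37.37   9.99  -5.33]
turn needed about tool y (deg, + = cw from above) -0.05
```

Request:
{"fn": "apply_moves", "kwargs": {
  "motion": [
    [[1,-37.4,10,-5.3,0],[1,-37.4,10,-5.3,0],[1,-37.4,10,-5.3,0],[1,-37.4,10,-5.3,0],[1,-37.4,10,-5.3,0],[1,-37.4,10,-5.3,0],[1,-37.4,10,-5.3,0],[1,-37.4,10,-5.3,0],[1,-37.4,10,-5.3,0],[1,0,0,0,0],[1,0,0,0,0]]
  ],
  "force": 30
}}

```text
time: 1.5
tcp_pos: [0.4767, -0.372, 0.3143]
eef_rot: [0.112, -0.112, 0.698, -0.698]
ft_force: [-1.5, 1.0, 1.1]
finger_gap: 0.0854
```

```bash
python3 -c "
from h import *
im=shot('wrist','w1')
plan(.476,-.3722,.071,18.2)
print(proj(im,(.476,-.3722,.083)))
for a,c in blue(im,0,0,640,400,800): print(a,cv2.minEnclosingCircle(c))"
```

```text
now grasp [ 0.4761 -0.3726  0.16  ] psi 18.17 q1,q6 deg [-42.5  29.4] gap 0.0855 F [-1.1 -0.6 -0.1] t 1.6 tilt [ 3.e-04 -1.e+00 -1.e-04]
delta mm [-0.1 89.  -0.4] rows 3 each [-0.03 29.67 -0.13]
turn needed about tool y (deg, + = cw from above) -0.03
(np.float64(314.5010868340316), np.float64(214.2743370718137))
12849.0 ((603.0, 217.5), 162.5370330810547)
5985.0 ((314.7125549316406, 210.50607299804688), 44.78282165527344)
1871.5 ((182.0688018798828, 262.912841796875), 30.12664794921875)
1834.0 ((289.7262878417969, 288.6759033203125), 25.486600875854492)
```

View pics/w1.png

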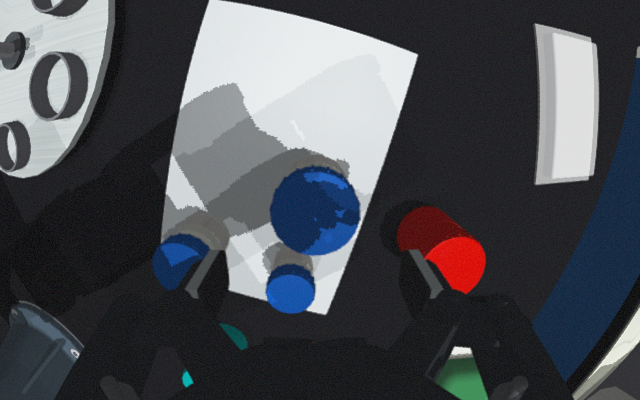

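```bash
python3 -c "
from h import *
im=shot('wrist')
print(onz(im,314.7,210.5,.083), onz(im,314.7,210.5,.091))"
```

```text
[ 0.47805438 -0.37214307  0.083     ] [ 0.4808478  -0.37119663  0.091     ]
```

Request:
{"fn": "apply_moves", "kwargs": {
  "motion": [
    [[1,-0.5,30,0,0],[1,-0.5,30,0,0],[1,0,20,0,0],[1,0,9,0,0],[1,0,0,0,0],[0.6,0,0,0,0],[0.6,0,0,0,0],[0.6,0,0,0,0],[0.6,0,0,0,0],[0.6,0,0,0,0]]
  ]
}}

```text
time: 2.6
tcp_pos: [0.4775, -0.3724, 0.2272]
eef_rot: [-0.112, 0.111, -0.698, 0.699]
ft_force: [-1.2, 0.5, 5.8]
finger_gap: 0.063
```

```bash
python3 -c "
from h import *
im=shot('wrist','w2');plan(.6126,-.075,.19,18.2)"
```

```text
now grasp [ 0.4775 -0.3724  0.0725] psi 18.16 q1,q6 deg [-42.4  29.5] gap 0.0635 F [-1.9  0.3  6.9] t 2.6 tilt [-9.0e-04 -1.0e+00  1.9e-03]
delta mm [-221.1 -117.8 -240.3] rows 9 each [-24.57 -13.09 -26.7 ]
turn needed about tool y (deg, + = cw from above) -0.04
```

View pics/w2.png

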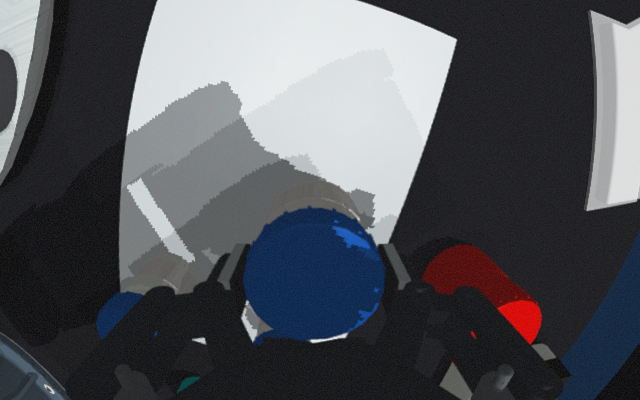

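Request:
{"fn": "apply_moves", "kwargs": {
  "motion": [
    [[0.6,0,-10,0,0],[0.6,0,-25,0,0],[0.6,0,-35,0,0],[0.6,-15,-30,-16,0],[0.6,-25,-17.8,-27,0],[0.6,-26,0,-28.5,0],[0.6,-26,0,-28.5,0],[0.6,-26,0,-28.5,0],[0.6,-26,0,-28.5,0],[0.6,-26,0,-28.5,0],[0.6,-24,0,-26,0],[0.6,-17,0,-17,0],[0.6,-10,0,-11.8,0],[0.6,0,0,0,0],[0.6,0,0,0,0]]
  ]
}}

```text
time: 4.15
tcp_pos: [0.6122, -0.0754, 0.3436]
eef_rot: [-0.111, 0.112, -0.698, 0.698]
ft_force: [-0.7, -0.5, -2.8]
finger_gap: 0.0632
```

```bash
python3 -c "
from h import *
im=shot('wrist','w3');t=shot('top','t3');plan(.6126,-.075,.111,18.2)"
```

```text
now grasp [ 0.6121 -0.0759  0.1889] psi 18.1 q1,q6 deg [-11.4  60.5] gap 0.063 F [ 0.4 -0.6 -2.7] t 4.2 tilt [ 3.e-04 -1.e+00  1.e-04]
delta mm [-0.8 77.9 -0.7] rows 2 each [-0.4  38.96 -0.36]
turn needed about tool y (deg, + = cw from above) -0.1
```

View pics/w3.png

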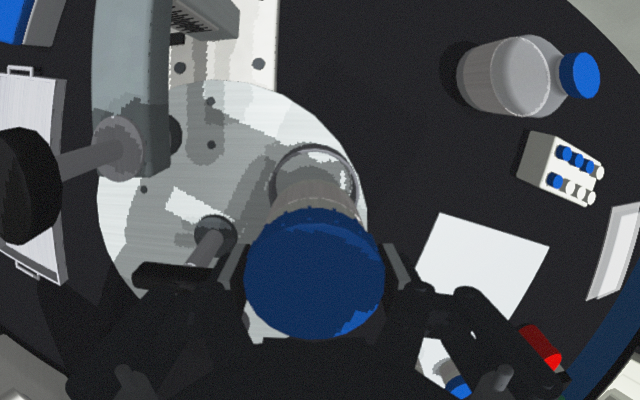

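View pics/t3.png

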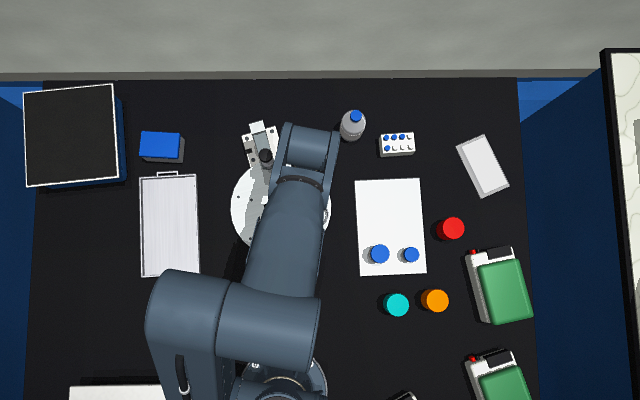

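```bash
python3 -c "
from h import *
im=shot('wrist')
for a in range(0,360,45):
    q=(.6126+.038*np.cos(np.radians(a)),-.075+.038*np.sin(np.radians(a)),.07); print(a,np.round(proj(im,q)))
cv2.imwrite('pics/w3c.png',cv2.resize(im['color'][120:260,230:400,::-1],None,fx=4,fy=4,interpolation=cv2.INTER_CUBIC))
"
```

```text
0 [328. 151.]
45 [292. 154.]
90 [269. 181.]
135 [273. 214.]
180 [300. 234.]
225 [333. 232.]
270 [356. 208.]
315 [355. 174.]
```

View pics/w3c.png

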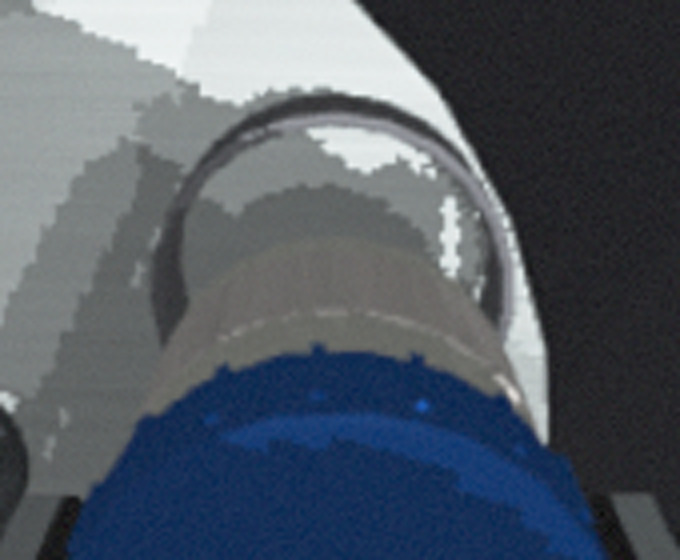

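Request:
{"fn": "apply_moves", "kwargs": {
  "motion": [
    [[0.6,-0.8,25,-0.7,0],[0.6,0,25,0,0],[0.6,0,15,0,0],[0.6,0,8,0,0],[0.6,0,4,0,0],[0.6,0,0,0,0]]
  ]
}}

```text
time: 4.9
tcp_pos: [0.6131, -0.0742, 0.2667]
eef_rot: [-0.112, 0.111, -0.698, 0.698]
ft_force: [-0.3, 0.1, -2.2]
finger_gap: 0.0628
```

```bash
python3 -c "
from h import *
im=shot('wrist','w4');plan(.6126,-.075,.1095,18.2)"
```

```text
now grasp [ 0.6132 -0.0742  0.1125] psi 18.15 q1,q6 deg [-11.2  60.6] gap 0.0633 F [-0.3  0.2 -3.5] t 5.0 tilt [-9.e-04 -1.e+00  5.e-04]
delta mm [0.9 3.  0.6] rows 1 each [0.86 2.99 0.59]
turn needed about tool y (deg, + = cw from above) -0.05
```

View pics/w4.png

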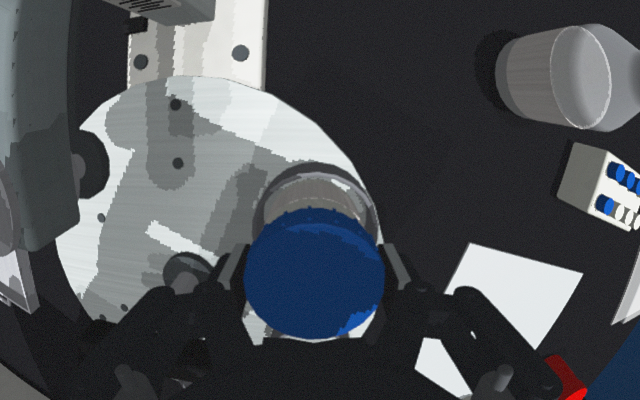

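In the cup. Lower the last 2–3 mm, release with a modest opening and rise.

Request:
{"fn": "apply_moves", "kwargs": {
  "motion": [
    [[0.6,0.5,1.5,0.4,0],[0.6,0,1,0,0],[0.6,0,0,0,0],[0.86,0,0,0,0],[0.86,0,0,0,0],[0.86,0,0,0,0],[0.86,0,-15,0,0],[0.86,0,-30,0,0],[0.86,0,-35,0,0],[0.86,0,0,0,0]]
  ]
}}

```text
time: 5.95
tcp_pos: [0.6135, -0.0747, 0.35]
eef_rot: [-0.114, 0.109, -0.697, 0.699]
ft_force: [0.6, -0.2, 0.5]
finger_gap: 0.0737
```

```bash
python3 -c "
from h import *
im=shot('wrist','w5');plan(.391,-.283,.19,40)"
```

```text
now grasp [ 0.613  -0.0746  0.1927] psi 18.15 q1,q6 deg [-11.3  60.6] gap 0.0734 F [-0.2 -0.6 -0.3] t 6.0 tilt [-0.0046 -1.      0.0026]
delta mm [275.9   1.7 128.9] rows 8 each [34.49  0.22 16.11]
turn needed about tool y (deg, + = cw from above) -21.85
```

View pics/w5.png

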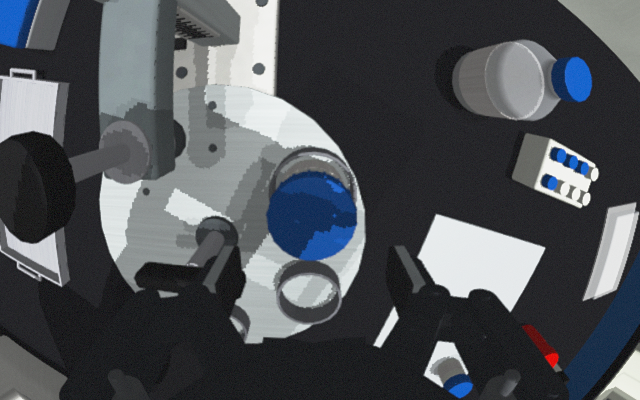

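Request:
{"fn": "apply_moves", "kwargs": {
  "motion": [
    [[0.86,20,0,9,0],[0.86,36,0,17,0],[0.86,36,0,17,0],[0.86,36,0,17,0],[0.86,36,0,17,0],[0.86,36,0,17,0],[0.86,36,0,17,0],[0.86,25,0,11.5,0],[0.86,14.9,1.7,6.4,0],[0.86,0,0,0,0],[0.86,0,0,0,0]]
  ]
}}

```text
time: 7.1
tcp_pos: [0.3906, -0.2829, 0.3421]
eef_rot: [0.111, -0.111, 0.698, -0.698]
ft_force: [-0.4, -0.1, 0.7]
finger_gap: 0.0736
```

```bash
python3 -c "
from h import *
im=shot('wrist','w6');plan(.391,-.283,.067,18.2)
print(proj(im,(.391,-.283,.079)))
for a,c in blue(im,0,0,640,400,400): 
  (u,v),r=cv2.minEnclosingCircle(c);print(a,u,v,r,onz(im,u,v,.079))"
```

```text
now grasp [ 0.391  -0.2826  0.1875] psi 18.16 q1,q6 deg [-41.4  30.4] gap 0.0731 F [-0.  -0.1 -0.7] t 7.2 tilt [ 1.e-04 -1.e+00 -4.e-04]
delta mm [1.000e-01 1.205e+02 4.000e-01] rows 4 each [2.000e-02 3.012e+01 1.100e-01]
turn needed about tool y (deg, + = cw from above) -0.04
(np.float64(314.7733776475608), np.float64(198.86539943976965))
7190.0 602.0 255.0 134.20144653320312 [ 0.43179523 -0.65499786  0.079     ]
3295.5 314.92431640625 195.5347442626953 33.55984878540039 [ 0.39366048 -0.28225537  0.079     ]
1649.5 408.65289306640625 221.7698211669922 24.16415786743164 [ 0.39610765 -0.36420399  0.079     ]
```

View pics/w6.png

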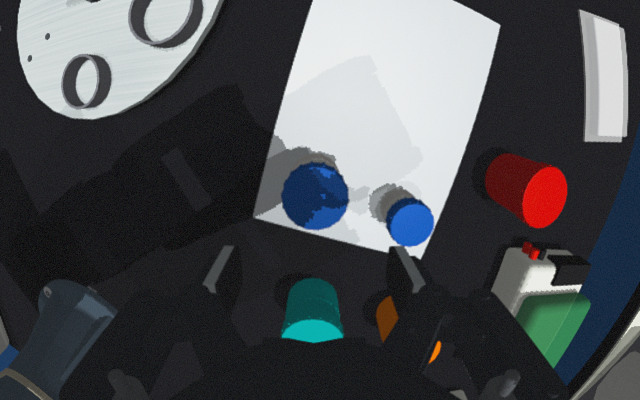

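Request:
{"fn": "apply_moves", "kwargs": {
  "motion": [
    [[0.86,-1,25,0.4,0],[0.86,0,35,0,0],[0.86,0,30,0,0],[0.86,0,20,0,0],[0.86,0,9.5,0,0],[0.86,0,0,0,0],[0.5,0,0,0,0],[0.5,0,0,0,0],[0.5,0,0,0,0],[0.5,0,0,0,0],[0.5,0,0,0,0],[0.5,0,0,0,0]]
  ]
}}

```text
time: 8.35
tcp_pos: [0.392, -0.2832, 0.2239]
eef_rot: [-0.112, 0.111, -0.698, 0.699]
ft_force: [0.2, 2.2, 7.9]
finger_gap: 0.0529
```

```bash
python3 -c "
from h import *
im=shot('wrist','w7');plan(.534-.0274,.002-.1065,.19,18.2)"
```

```text
now grasp [ 0.392  -0.2832  0.0692] psi 18.14 q1,q6 deg [-41.4  30.5] gap 0.0532 F [-0.6  3.   7.1] t 8.4 tilt [-0.0012 -1.      0.0016]
delta mm [-164.6 -120.8 -133.9] rows 7 each [-23.52 -17.25 -19.13]
turn needed about tool y (deg, + = cw from above) -0.06
```

View pics/w7.png

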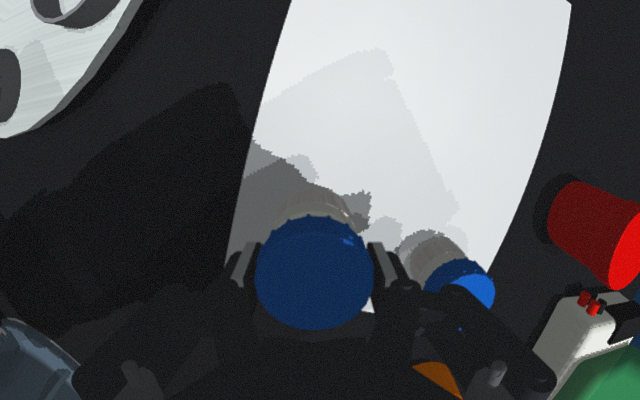

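Request:
{"fn": "apply_moves", "kwargs": {
  "motion": [
    [[0.5,0,-10,0,0],[0.5,0,-25,0,0],[0.5,0,-35,0,0],[0.5,-10,-30,-8,0],[0.5,-22,-20.8,-18,0],[0.5,-27,0,-22,0],[0.5,-27,0,-22,0],[0.5,-27,0,-22,0],[0.5,-25,0,-20,0],[0.5,-16.6,0,-13,0],[0.5,-10,0,-8.9,0],[0.5,0,0,0,0],[0.5,0,0,0,0]]
  ]
}}

```text
time: 9.7
tcp_pos: [0.5061, -0.1049, 0.3438]
eef_rot: [-0.112, 0.112, -0.698, 0.698]
ft_force: [0.2, -0.3, -0.7]
finger_gap: 0.0531
```

```bash
python3 -c "
from h import *
im=shot('wrist','w8');plan(.5066,-.1045,.1085,18.2)
for a in range(0,360,45):
    q=(.5066+.033*np.cos(np.radians(a)),-.1045+.033*np.sin(np.radians(a)),.066); u,v=proj(im,q);cv2.circle(im['color'],(int(u*1),int(v)),1,(255,0,0),-1)
cv2.imwrite('pics/w8c.png',cv2.resize(im['color'][120:260,230:400,::-1],None,fx=4,fy=4,interpolation=cv2.INTER_CUBIC))
"
```

```text
now grasp [ 0.506  -0.1052  0.1891] psi 18.12 q1,q6 deg [-16.9  55. ] gap 0.0531 F [ 0.7 -0.3 -1.4] t 9.8 tilt [ 2.e-04 -1.e+00  1.e-04]
delta mm [-0.8 80.6 -0.5] rows 3 each [-0.27 26.85 -0.15]
turn needed about tool y (deg, + = cw from above) -0.08
```

View pics/w8c.png

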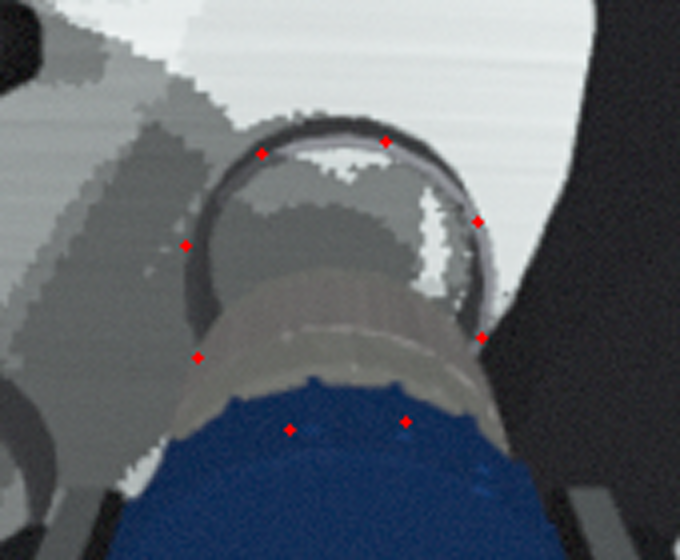

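Request:
{"fn": "apply_moves", "kwargs": {
  "motion": [
    [[0.5,-0.8,25,0.6,0],[0.5,0,28,0,0],[0.5,0,16,0,0],[0.5,0,8,0,0],[0.5,0,4,0,0],[0.5,0,2,0,0],[0.5,0,0,0,0]]
  ]
}}

```text
time: 10.45
tcp_pos: [0.5075, -0.1051, 0.2613]
eef_rot: [-0.112, 0.111, -0.698, 0.698]
ft_force: [0.9, 0.9, -1.1]
finger_gap: 0.0531
```

```bash
python3 -c "
from h import *
im=shot('wrist','w9');plan(.5066,-.1045,.106,18.2)"
```

```text
now grasp [ 0.5075 -0.105   0.1065] psi 18.14 q1,q6 deg [-16.8  55. ] gap 0.053 F [ 0.6  0.6 -1. ] t 10.5 tilt [-9.e-04 -1.e+00  6.e-04]
delta mm [ 0.7  0.5 -0.8] rows 1 each [ 0.69  0.54 -0.75]
turn needed about tool y (deg, + = cw from above) -0.06
```

View pics/w9.png

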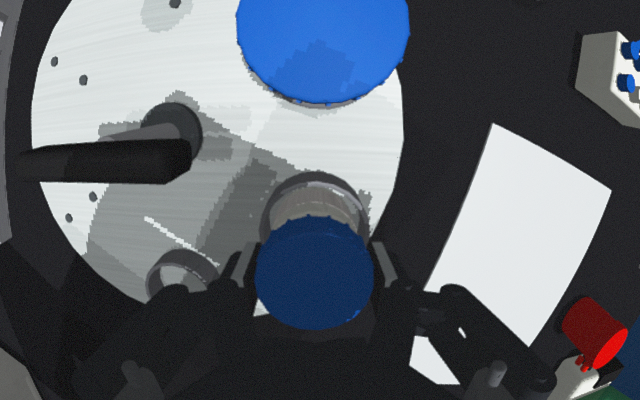

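Request:
{"fn": "apply_moves", "kwargs": {
  "motion": [
    [[0.5,0,0.7,0,0],[0.5,0,0,0,0],[0.78,0,0,0,0],[0.78,0,0,0,0],[0.78,0,0,0,0],[0.78,0,0,0,0],[0.78,0,-15,0,0],[0.78,0,-30,0,0],[0.78,0,-35,0,0],[0.78,0,0,0,0]]
  ]
}}

```text
time: 11.5
tcp_pos: [0.5082, -0.1051, 0.3438]
eef_rot: [-0.114, 0.109, -0.697, 0.699]
ft_force: [0.4, -0.5, -0.7]
finger_gap: 0.0668
```

```bash
python3 -c "
from h import *
im=shot('wrist','w10');t=shot('top','t10');plan(.3893,-.376,.17,18.2)"
```

```text
now grasp [ 0.5073 -0.1048  0.1855] psi 18.15 q1,q6 deg [-16.8  55. ] gap 0.0663 F [ 0.  -0.6  0.1] t 11.6 tilt [-9.e-04 -1.e+00  6.e-04]
delta mm [196.6  15.5 220.9] rows 8 each [24.58  1.93 27.62]
turn needed about tool y (deg, + = cw from above) -0.05
```

View pics/w10.png

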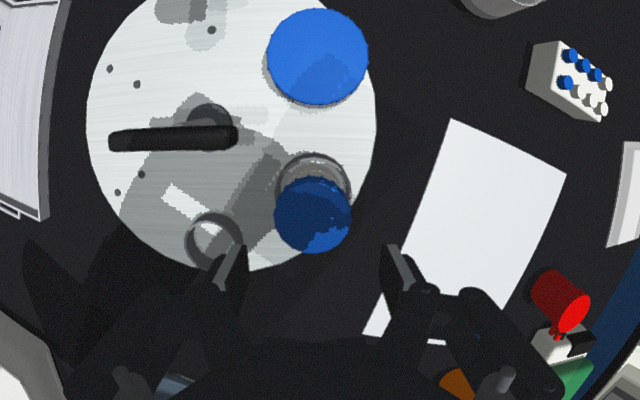

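View pics/t10.png

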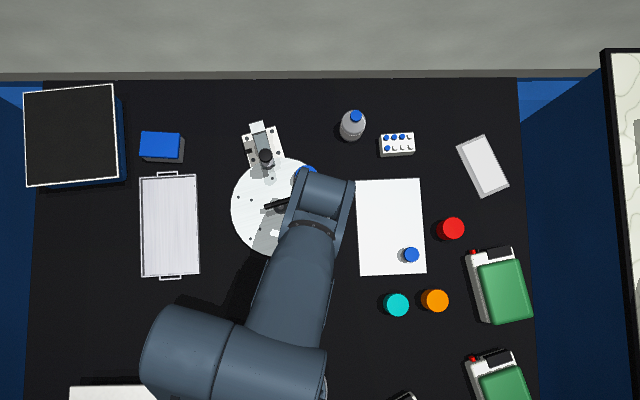

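Small jar still at its place (411,254).

Request:
{"fn": "apply_moves", "kwargs": {
  "motion": [
    [[0.78,15,0,17,0],[0.78,25,0,28,0],[0.78,28,2,32,0],[0.78,28,2,32,0],[0.78,28,3,32,0],[0.78,28,3,32,0],[0.78,24,3,26,0],[0.78,13,1.5,14,0],[0.78,7.6,1,7.9,0],[0.78,0,0,0,0],[0.78,0,0,0,0]]
  ]
}}

```text
time: 12.7
tcp_pos: [0.3896, -0.3753, 0.3239]
eef_rot: [0.111, -0.112, 0.699, -0.698]
ft_force: [-0.4, 1.0, -0.2]
finger_gap: 0.0666
```

```bash
python3 -c "
from h import *
im=shot('wrist','w11');plan(.3893,-.376,.049,18.2)
print(proj(im,(.3893,-.376,.059)))
for a,c in blue(im,0,0,640,400,400): 
  (u,v),r=cv2.minEnclosingCircle(c);print(a,u,v,r,onz(im,u,v,.059))"
```

```text
now grasp [ 0.3897 -0.3751  0.1694] psi 18.2 q1,q6 deg [-48.8  23. ] gap 0.0664 F [ 0.2 -0.4  0.3] t 12.8 tilt [ 2.e-04 -1.e+00 -8.e-04]
delta mm [  0.7 120.4   0.8] rows 4 each [ 0.17 30.1   0.2 ]
turn needed about tool y (deg, + = cw from above) -0.0
(np.float64(315.3895322069538), np.float64(199.089497585325))
12982.0 600.0 206.5 175.8786163330078 [ 0.48215481 -0.69251163  0.059     ]
2172.0 317.5 198.0 27.372529983520508 [ 0.39068866 -0.37731146  0.059     ]
649.0 42.5 2.799999952316284 22.67365264892578 [ 0.50186773 -0.04663451  0.059     ]
```

View pics/w11.png

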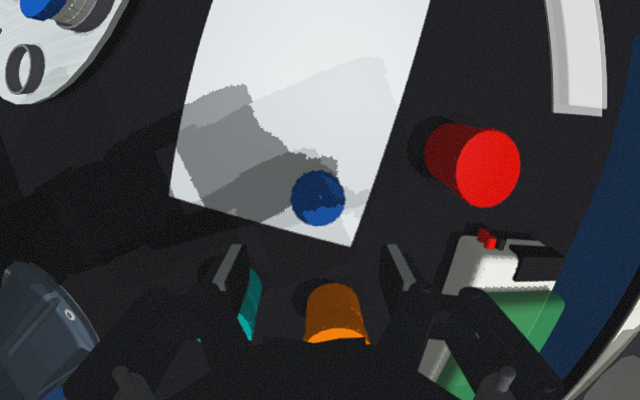

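Request:
{"fn": "apply_moves", "kwargs": {
  "motion": [
    [[0.78,0,25,1.7,0],[0.78,0,35,0,0],[0.78,0,30,0,0],[0.78,0,20,0,0],[0.78,0,10,0,0],[0.78,0,0,0,0],[0.35,0,0,0,0],[0.35,0,0,0,0],[0.35,0,0,0,0],[0.35,0,0,0,0],[0.35,0,0,0,0],[0.35,0,0,0,0]]
  ]
}}

```text
time: 13.95
tcp_pos: [0.3902, -0.3778, 0.2057]
eef_rot: [-0.112, 0.111, -0.698, 0.699]
ft_force: [1.1, 3.4, 7.3]
finger_gap: 0.0431
```

```bash
python3 -c "
from h import *
im=shot('wrist','w12');plan(.534-.106,.002-.0296,.17,0)"
```

```text
now grasp [ 0.3902 -0.3778  0.051 ] psi 18.15 q1,q6 deg [-49.   22.8] gap 0.0428 F [0.5 2.9 7.7] t 14.0 tilt [-0.001  -1.      0.0017]
delta mm [-145.1 -119.4 -320.8] rows 10 each [-14.51 -11.94 -32.08]
turn needed about tool y (deg, + = cw from above) 18.15
```

View pics/w12.png

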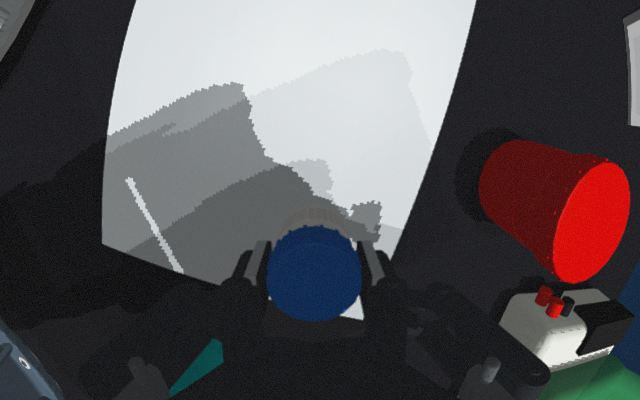

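Request:
{"fn": "apply_moves", "kwargs": {
  "motion": [
    [[0.35,0,-10,0,0],[0.35,0,-25,0,0],[0.35,0,-35,0,0],[0.35,-6,-30,-13,0],[0.35,-12,-19.4,-27,0],[0.35,-18,0,-39,0],[0.35,-18,0,-40,0],[0.35,-18,0,-40,0],[0.35,-18,0,-40,0],[0.35,-18,0,-40,0],[0.35,-16,0,-36,0],[0.35,-13,0,-28,0],[0.35,-8.1,0,-17.8,0],[0.35,0,0,0,0],[0.35,0,0,0,0]]
  ]
}}

```text
time: 15.5
tcp_pos: [0.4278, -0.0276, 0.3244]
eef_rot: [-0.112, 0.112, -0.698, 0.698]
ft_force: [-0.3, 0.3, -0.6]
finger_gap: 0.0429
```

```bash
python3 -c "
from h import *
im=shot('wrist','w13');plan(.428,-.0276,.0905,18.2)
for a in range(0,360,45):
    q=(.428+.028*np.cos(np.radians(a)),-.0276+.028*np.sin(np.radians(a)),.062); u,v=proj(im,q);cv2.circle(im['color'],(int(u*1),int(v)),1,(255,0,0),-1)
cv2.imwrite('pics/w13c.png',cv2.resize(im['color'][120:260,230:400,::-1],None,fx=4,fy=4,interpolation=cv2.INTER_CUBIC))
"
```

```text
now grasp [ 0.4278 -0.0281  0.1695] psi 18.15 q1,q6 deg [-10.   61.9] gap 0.0431 F [ 0.   0.7 -1.4] t 15.6 tilt [-5.e-04 -1.e+00  5.e-04]
delta mm [-0.3 79.  -0.4] rows 2 each [-0.17 39.52 -0.2 ]
turn needed about tool y (deg, + = cw from above) -0.05
```

View pics/w13c.png

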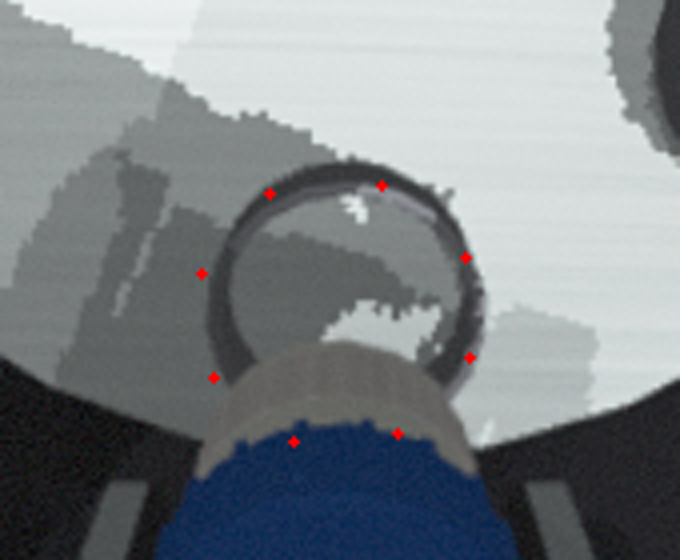

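Request:
{"fn": "apply_moves", "kwargs": {
  "motion": [
    [[0.35,-0.3,25,1,0],[0.35,0,28,0,0],[0.35,0,15,0,0],[0.35,0,7,0,0],[0.35,0,4,0,0],[0.35,0,0,0,0]]
  ]
}}

```text
time: 16.15
tcp_pos: [0.4285, -0.0288, 0.245]
eef_rot: [-0.111, 0.111, -0.698, 0.698]
ft_force: [-1.0, -0.3, -1.4]
finger_gap: 0.0432
```

```bash
python3 -c "
from h import *
im=shot('wrist','w14');plan(.428,-.0276,.088,18.2)"
```

```text
now grasp [ 0.4286 -0.0287  0.0906] psi 18.13 q1,q6 deg [-10.   61.8] gap 0.0431 F [-0.1 -0.7 -0.6] t 16.2 tilt [-6.e-04 -1.e+00  3.e-04]
delta mm [ 0.2  2.6 -1.3] rows 1 each [ 0.22  2.56 -1.27]
turn needed about tool y (deg, + = cw from above) -0.07
```

View pics/w14.png

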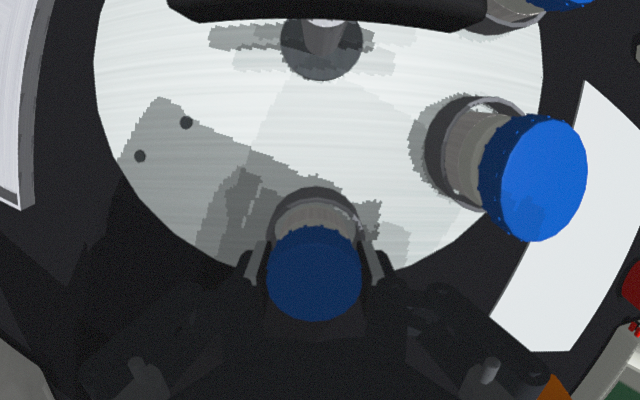

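Request:
{"fn": "apply_moves", "kwargs": {
  "motion": [
    [[0.35,0,1.5,0,0],[0.35,0,1,0,0],[0.35,0,0,0,0],[0.7,0,0,0,0],[0.7,0,0,0,0],[0.7,0,0,0,0],[0.7,0,0,0,0],[0.7,0,-15,0,0],[0.7,0,-30,0,0],[0.7,0,-50,0,0],[0.7,0,-30,0,0],[0.7,0,0,0,0]]
  ]
}}

```text
time: 17.4
tcp_pos: [0.4291, -0.0285, 0.3709]
eef_rot: [-0.114, 0.109, -0.697, 0.699]
ft_force: [0.8, 0.2, -0.0]
finger_gap: 0.0593
```

```bash
python3 -c "
from h import *
im=shot('wrist','w15');s=shot('scene');plan(.534,.002,.2,105.7)
for z in (.138,.17): print(proj(im,(.534,.002,.138)))
cv2.imwrite('pics/s15.png',cv2.resize(s['color'][130:310,220:420,::-1],None,fx=3,fy=3,interpolation=cv2.INTER_CUBIC))"
```

```text
now grasp [ 0.4282 -0.0284  0.2126] psi 18.15 q1,q6 deg [-10.   61.8] gap 0.06 F [ 0.1  0.3 -0.6] t 17.5 tilt [-8.e-04 -1.e+00  4.e-04]
delta mm [-110.    12.7    4.1] rows 3 each [-36.65   4.24   1.35]
turn needed about tool y (deg, + = cw from above) -87.55
(np.float64(318.8479794430539), np.float64(53.55571330686698))
(np.float64(318.8479794430539), np.float64(53.55571330686698))
```

View pics/w15.png

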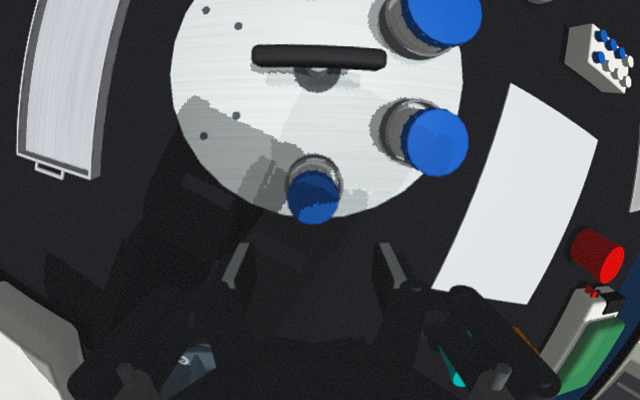

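View pics/s15.png

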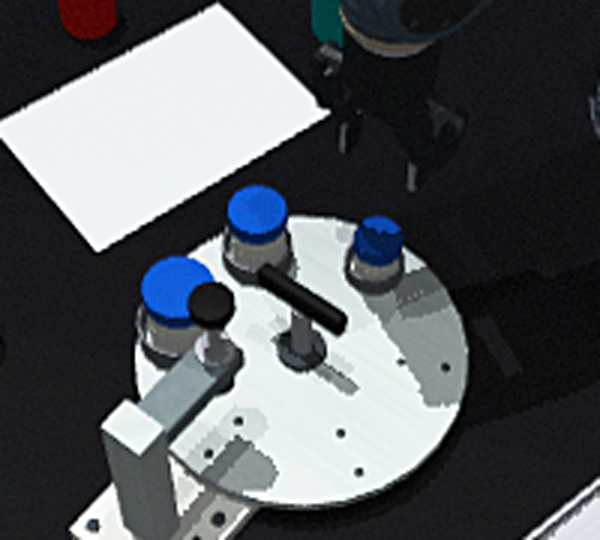

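Request:
{"fn": "apply_moves", "kwargs": {
  "motion": [
    [[0.7,0,0,0,-5],[0.7,0,0,0,-8],[0.7,0,0,0,-8],[0.7,0,0,0,-8],[0.7,0,0,0,-8],[0.7,0,0,0,-8],[0.7,0,0,0,-8],[0.7,0,0,0,-8],[0.7,0,0,0,-8],[0.7,0,0,0,-8],[0.7,0,0,0,-8],[0.5,0,0,0,-2.5],[0.5,0,0,0,0]]
  ]
}}

```text
time: 18.8
tcp_pos: [0.4282, -0.0284, 0.3659]
eef_rot: [-0.563, 0.564, -0.428, 0.426]
ft_force: [0.7, -0.1, -0.1]
finger_gap: 0.0426
```

```bash
python3 -c "
from h import *
plan(.534,.002,.2,105.7)"
```

```text
now grasp [ 0.4282 -0.0284  0.2112] psi 105.68 q1,q6 deg [-10.  -25.7] gap 0.0426 F [ 0.7 -0.1 -0.1] t 18.8 tilt [-0.0012 -1.     -0.0025]
delta mm [ -0.7  10.9 110.1] rows 3 each [-0.22  3.63 36.72]
turn needed about tool y (deg, + = cw from above) -0.02
```

Request:
{"fn": "apply_moves", "kwargs": {
  "motion": [
    [[0.5,0,2,20,0],[0.5,0,4,35,0],[0.5,0,4,32,0],[0.5,-0.7,1,16,0],[0.5,0,0,7,0],[0.5,0,0,0,0]]
  ]
}}

```text
time: 19.4
tcp_pos: [0.5342, 0.002, 0.3554]
eef_rot: [-0.563, 0.564, -0.428, 0.427]
ft_force: [-1.3, 0.6, -1.1]
finger_gap: 0.0426
```

```bash
python3 -c "
from h import *
im=shot('wrist','w16')
plan(.534,.002,.132,105.7)
for P in ((.534,.002,.138),(.534+.045*.27,.002-.045*.963,.138),(.534-.045*.27,.002+.045*.963,.138)): print(proj(im,P))"
```

```text
now grasp [0.5337 0.0018 0.201 ] psi 105.61 q1,q6 deg [ -4.8 -20.4] gap 0.0427 F [-0.4 -0.   0. ] t 19.4 tilt [-5.0e-04 -1.0e+00 -1.3e-03]
delta mm [-0.1 69.   0.4] rows 2 each [-3.000e-02  3.448e+01  2.100e-01]
turn needed about tool y (deg, + = cw from above) -0.09
(np.float64(315.2099252395671), np.float64(222.80947840210823))
(np.float64(315.2037612767808), np.float64(280.7744452248744))
(np.float64(315.1720255290473), np.float64(154.40092523637094))
```

View pics/w16.png

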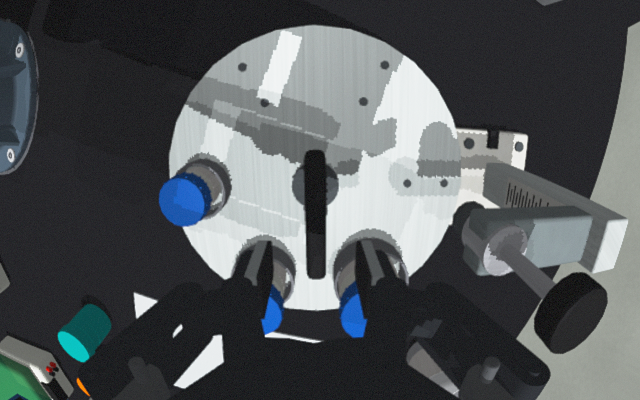

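Request:
{"fn": "apply_moves", "kwargs": {
  "motion": [
    [[0.5,0,20,0.4,0],[0.5,0,27,0,0],[0.5,0,15,0,0],[0.5,0,7,0,0],[0.5,0,0,0,0],[0.1,0,0,0,0],[0.1,0,0,0,0],[0.1,0,0,0,0],[0.1,0,0,0,0],[0.1,0,0,0,0],[0.1,0,0,0,0]]
  ],
  "force": 30
}}

```text
time: 20.55
tcp_pos: [0.5347, 0.002, 0.2883]
eef_rot: [0.564, -0.563, 0.427, -0.428]
ft_force: [-1.5, -0.9, 6.1]
finger_gap: 0.0137
```

```bash
python3 -c "
from h import *
im=shot('wrist','w17')
plan(.534,.002,.132,165.7)"
```

```text
now grasp [0.5347 0.002  0.1336] psi 105.65 q1,q6 deg [ -4.8 -20.4] gap 0.0135 F [-1.2  0.1  5.3] t 20.6 tilt [ 6.0e-04 -1.0e+00  1.3e-03]
delta mm [-0.2  1.6 -0.7] rows 1 each [-0.22  1.61 -0.67]
turn needed about tool y (deg, + = cw from above) -60.05
```

View pics/w17.png

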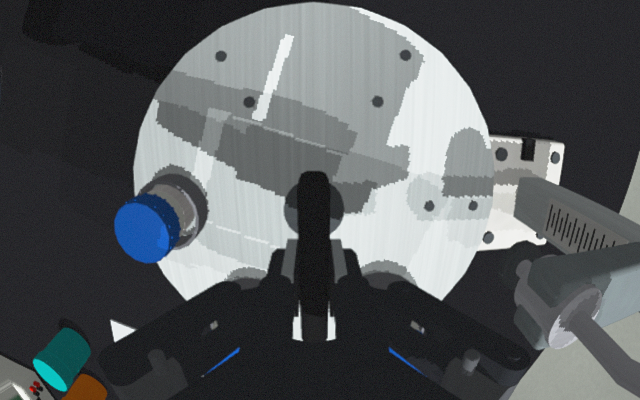

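Request:
{"fn": "apply_moves", "kwargs": {
  "motion": [
    [[0.1,0,0,0,-1],[0.1,0,0,0,-3],[0.1,0,0,0,-5],[0.1,0,0,0,-6],[0.1,0,0,0,-6],[0.1,0,0,0,-6],[0.1,0,0,0,-6],[0.1,0,0,0,-6],[0.1,0,0,0,-6],[0.1,0,0,0,-6],[0.1,0,0,0,-5],[0.1,0,0,0,-3],[0.1,0,0,0,-1],[0.1,0,0,0,0],[0.1,0,0,0,0],[0.1,0,0,0,0]]
  ]
}}

```text
time: 22.2
tcp_pos: [0.5346, 0.0019, 0.2883]
eef_rot: [-0.702, 0.702, -0.088, 0.089]
ft_force: [-2.7, -1.1, 7.1]
finger_gap: 0.0135
```

```bash
python3 -c "
from h import *
im=shot('wrist','w18')
plan(.534,.002,.132,165.7);print(bot.read_state()['torque'])"
```

```text
now grasp [0.5346 0.0019 0.1336] psi 165.66 q1,q6 deg [ -4.8 -80.4] gap 0.0132 F [-2.6 -1.6  8.2] t 22.2 tilt [ 0.0013 -1.     -0.    ]
delta mm [-0.7  1.6 -0.1] rows 1 each [-0.66  1.62 -0.07]
turn needed about tool y (deg, + = cw from above) -0.04
[-0.08587383  0.45037723 -0.00236952]
```

View pics/w18.png

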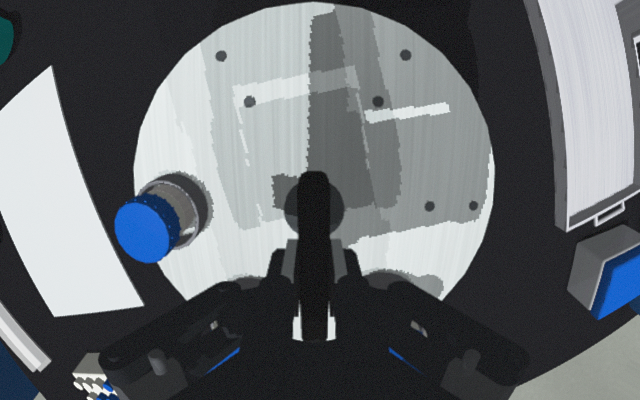

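Request:
{"fn": "apply_moves", "kwargs": {
  "motion": [
    [[0.4,0,0,0,0],[0.4,0,0,0,0],[0.4,0,0,0,0],[0.4,0,0,0,0],[0.4,0,-15,0,0],[0.4,0,-35,0,0],[0.4,0,-45,0,0],[0.2,0,-45,0,0],[0,0,-26,0,0],[0,0,-10,0,0],[0,0,0,0,0],[0,0,0,0,0]]
  ]
}}

```text
time: 23.45
tcp_pos: [0.5344, 0.002, 0.4617]
eef_rot: [-0.702, 0.702, -0.089, 0.088]
ft_force: [0.8, 0.4, 0.3]
finger_gap: 0.0002
```

```bash
python3 -c "
from h import *
im=shot('wrist','w19')
plan(.6395,.0318,.30,165.7)
s=shot('scene');cv2.imwrite('pics/s19.png',cv2.resize(s['color'][130:310,220:420,::-1],None,fx=3,fy=3,interpolation=cv2.INTER_CUBIC))"
```

```text
now grasp [0.5344 0.002  0.3067] psi 165.65 q1,q6 deg [ -4.8 -80.4] gap 0.0001 F [-0.9  0.2  0.2] t 23.5 tilt [-2.9e-03 -1.0e+00 -5.0e-04]
delta mm [94.4  6.4 54.9] rows 3 each [31.48  2.15 18.3 ]
turn needed about tool y (deg, + = cw from above) -0.05
```

View pics/w19.png

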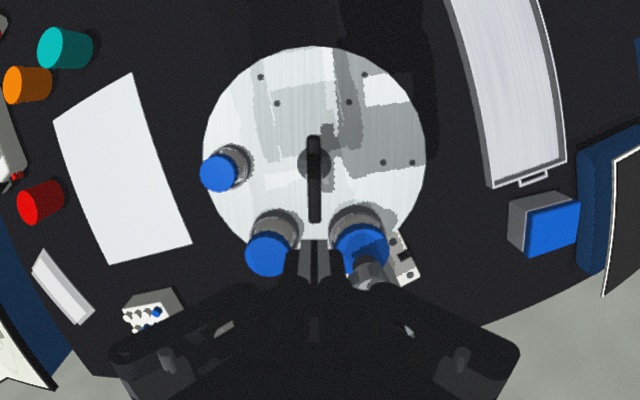

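View pics/s19.png

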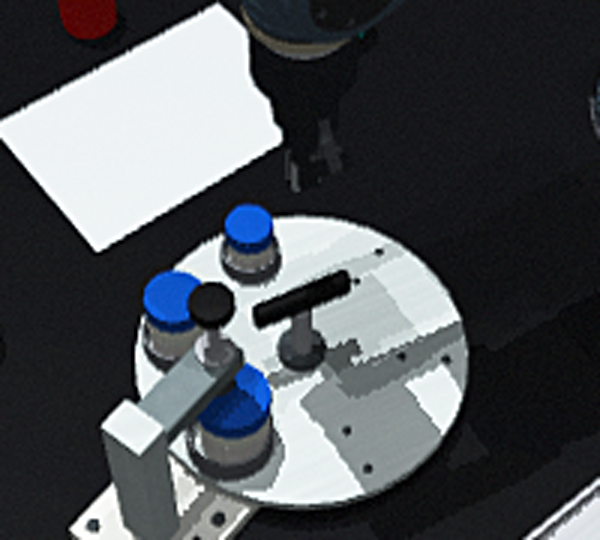

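Request:
{"fn": "apply_moves", "kwargs": {
  "motion": [
    [[0,15,0,9,0],[0,28,2,16,0],[0,28,2,16,0],[0,16,1.4,9,0],[0,7.4,1,4.9,0],[0,0,10,0,0],[0,0,8,0,0],[0,0,4,0,0],[0,0,0,0,0],[0,0,0,0,0]]
  ]
}}

```text
time: 24.55
tcp_pos: [0.6393, 0.0317, 0.4352]
eef_rot: [0.702, -0.702, 0.088, -0.088]
ft_force: [0.1, 0.2, 0.5]
finger_gap: 0.0
```

```bash
python3 -c "
from h import *
im=shot('wrist','w20')
plan(.6395,.0318,.261,165.7)
s=shot('scene');cv2.imwrite('pics/s20.png',cv2.resize(s['color'][160:310,220:370,::-1],None,fx=4,fy=4,interpolation=cv2.INTER_CUBIC));s=shot('top');cv2.imwrite('pics/t20.png',cv2.resize(s['color'][110:270,215:345,::-1],None,fx=3.7,fy=3.7,interpolation=cv2.INTER_CUBIC))"
```

```text
now grasp [0.6394 0.0317 0.2808] psi 165.64 q1,q6 deg [ -1.3 -77. ] gap -0.0006 F [-0.   0.2  0.5] t 24.6 tilt [ 7.e-04 -1.e+00  1.e-04]
delta mm [ 0.1 19.8  0.1] rows 1 each [ 0.06 19.75  0.14]
turn needed about tool y (deg, + = cw from above) -0.06
```

View pics/s20.png

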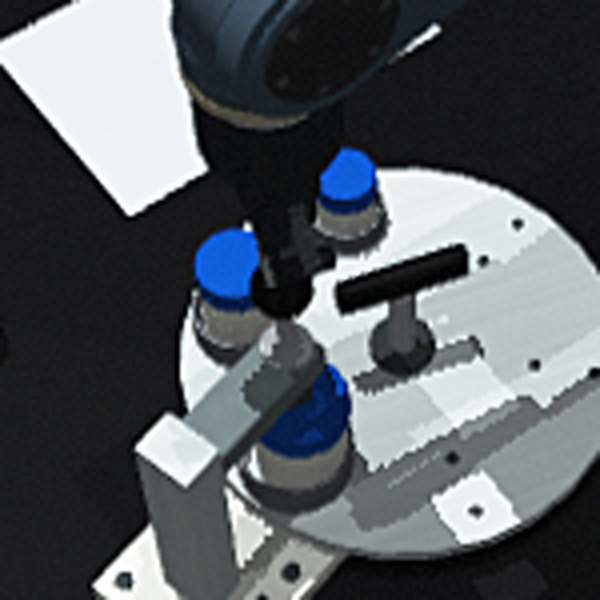

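View pics/w20.png

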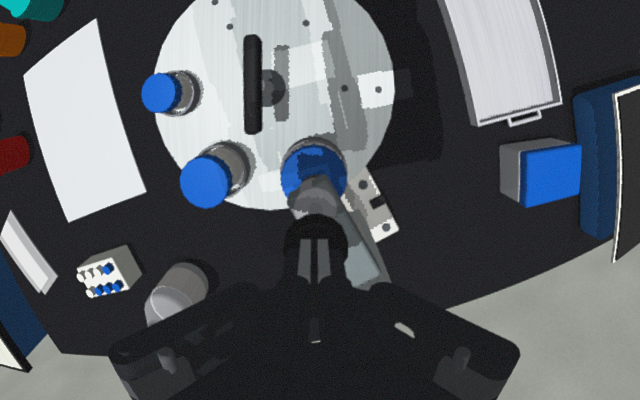

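Request:
{"fn": "apply_moves", "kwargs": {
  "motion": [
    [[0,0,4,0,0],[0,0,3,0,0],[0,0,3,0,0],[0,0,2.5,0,0],[0,0,2,0,0],[0,0,0,0,0],[0,0,0,0,0]]
  ]
}}

```text
time: 25.4
tcp_pos: [0.6397, 0.0318, 0.4206]
eef_rot: [0.702, -0.702, 0.088, -0.088]
ft_force: [2.9, -0.8, 3.2]
finger_gap: -0.0002
```

```bash
python3 -c "
from h import *
plan(.6395,.0318,.261,165.7)"
```

```text
now grasp [0.6397 0.0318 0.2659] psi 165.65 q1,q6 deg [ -1.3 -77. ] gap -0.0002 F [ 2.9 -0.8  3.2] t 25.4 tilt [ 5.e-04 -1.e+00  1.e-04]
delta mm [-0.2  4.9 -0.1] rows 1 each [-0.16  4.87 -0.05]
turn needed about tool y (deg, + = cw from above) -0.05
```

Request:
{"fn": "apply_moves", "kwargs": {
  "motion": [
    [[0,0,2,0,0],[0,0,1.5,0,0],[0,0,0.7,0,0],[0,0,0.5,0,0],[0,0,0,0,0],[0,0,0,0,0]]
  ]
}}

```text
time: 26.0
tcp_pos: [0.6396, 0.0318, 0.4165]
eef_rot: [0.702, -0.702, 0.088, -0.089]
ft_force: [0.9, -0.4, 9.3]
finger_gap: 0.0002
```

```bash
python3 -c "
from h import *
plan(.6395,.0318,.261,165.7)"
```

```text
now grasp [0.6396 0.0318 0.2618] psi 165.65 q1,q6 deg [ -1.3 -77. ] gap 0.0002 F [ 0.9 -0.4  9.3] t 26.0 tilt [ 1.e-03 -1.e+00  2.e-04]
delta mm [-0.1  0.8 -0. ] rows 1 each [-0.1   0.76 -0.02]
turn needed about tool y (deg, + = cw from above) -0.05
```

Request:
{"fn": "apply_moves", "kwargs": {
  "motion": [
    [[0,0,0,0,0],[0,0,0,0,0],[0,0,0,0,0],[0,0,0,0,0],[0,0,0,0,0],[0,0,0,0,0],[0,0,0,0,0],[0,0,0,0,0],[0,0,0,0,0],[0,0,0,0,0],[0,0,0,0,0],[0,0,0,0,0]]
  ]
}}

```text
time: 27.2
tcp_pos: [0.6396, 0.0318, 0.4164]
eef_rot: [0.702, -0.702, 0.088, -0.089]
ft_force: [0.0, -1.2, 9.0]
finger_gap: -0.0001
```

```bash
python3 -c "
from h import *
t=shot('top');s=shot('scene')
cv2.imwrite('pics/s21.png',cv2.resize(s['color'][160:310,220:370,::-1],None,fx=4,fy=4,interpolation=cv2.INTER_CUBIC))
plan(.6395,.0318,.261,165.7)"
```

```text
now grasp [0.6396 0.0318 0.2617] psi 165.65 q1,q6 deg [ -1.3 -77. ] gap 0.0001 F [ 1.2 -0.1  9.7] t 27.3 tilt [ 9.e-04 -1.e+00  2.e-04]
delta mm [-0.1  0.7 -0. ] rows 1 each [-0.09  0.73 -0.03]
turn needed about tool y (deg, + = cw from above) -0.05
```

View pics/s21.png

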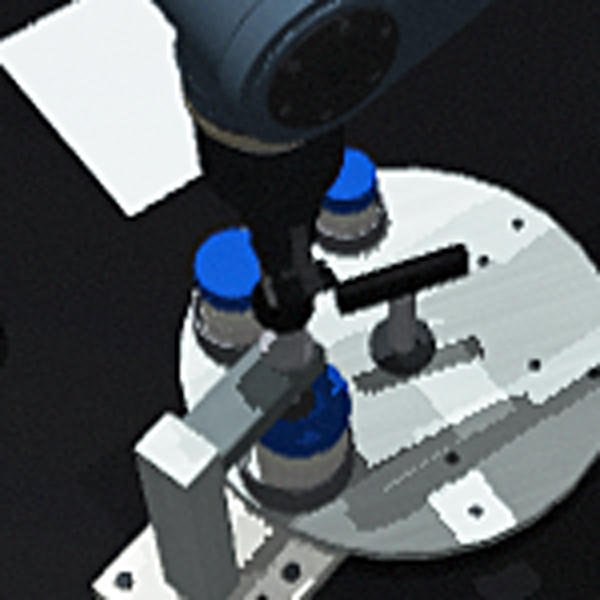

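Request:
{"fn": "apply_moves", "kwargs": {
  "motion": [
    [[0,0,-4,0,0],[0,0,-6,0,0],[0,0,-8,0,0],[0,0,-12,0,0],[0.2,-20,-9,-12,0],[0.4,-30,0,-17,0],[0.5,-26,0,-15.5,0],[0.5,-13,20,-7,0],[0.5,-5.4,35,-3.4,0],[0.5,0,35,0,0],[0.5,0,11,0,0],[0.5,0,0,0,0],[0.5,0,0,0,0]]
  ]
}}

```text
time: 28.6
tcp_pos: [0.5351, 0.002, 0.3551]
eef_rot: [0.702, -0.702, 0.088, -0.089]
ft_force: [0.3, -0.2, 0.3]
finger_gap: 0.0425
```

```bash
python3 -c "
from h import *
im=shot('wrist','w22')
plan(.534,.002,.132,165.7)
c,s=np.cos(np.radians(165.7)),np.sin(np.radians(165.7))
for k in (0,.045,-.045): print(proj(im,(.534+k*c,.002+k*s,.138)))"
```

```text
now grasp [0.5351 0.002  0.2006] psi 165.66 q1,q6 deg [ -4.8 -80.4] gap 0.0427 F [-0.  -0.3 -0.5] t 28.6 tilt [ 2.2e-03 -1.0e+00  4.0e-04]
delta mm [-1.2 68.6 -0.3] rows 2 each [-0.6  34.32 -0.17]
turn needed about tool y (deg, + = cw from above) -0.04
(np.float64(313.40900483491384), np.float64(221.7645448084319))
(np.float64(313.24482719693367), np.float64(153.10110362781677))
(np.float64(313.5574458634243), np.float64(279.9771454472983))
```

View pics/w22.png

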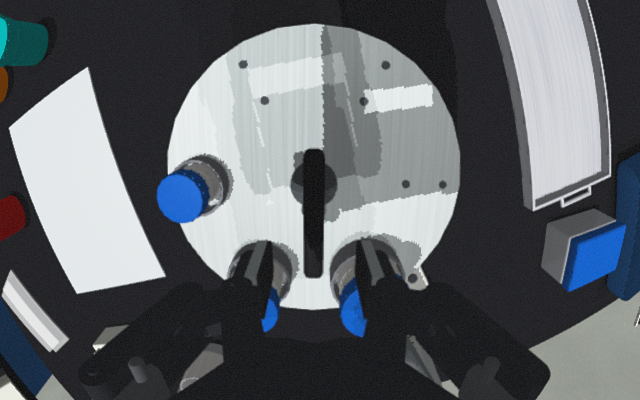

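Request:
{"fn": "apply_moves", "kwargs": {
  "motion": [
    [[0.5,-0.8,20,0,0],[0.5,0,27,0,0],[0.5,0,15,0,0],[0.5,0,6,0,0],[0.5,0,0,0,0],[0.1,0,0,0,0],[0.1,0,0,0,0],[0.1,0,0,0,0],[0.1,0,0,0,0],[0.1,0,0,0,0],[0.1,0,0,0,0]]
  ]
}}

```text
time: 29.75
tcp_pos: [0.5341, 0.0021, 0.2871]
eef_rot: [-0.701, 0.702, -0.088, 0.089]
ft_force: [-2.1, -2.0, 5.7]
finger_gap: 0.0136
```

Request:
{"fn": "apply_moves", "kwargs": {
  "motion": [
    [[0.1,0,0,0,-1],[0.1,0,0,0,-3],[0.1,0,0,0,-5],[0.1,0,0,0,-6],[0.1,0,0,0,-6],[0.1,0,0,0,-6],[0.1,0,0,0,-6],[0.1,0,0,0,-6],[0.1,0,0,0,-6],[0.1,0,0,0,-6],[0.1,0,0,0,-5],[0.1,0,0,0,-3],[0.1,0,0,0,-1],[0.1,0,0,0,0],[0.1,0,0,0,0],[0.1,0,0,0,0]]
  ]
}}

```text
time: 31.35
tcp_pos: [0.5341, 0.0016, 0.2871]
eef_rot: [-0.651, 0.652, 0.275, -0.274]
ft_force: [-1.5, -6.2, 6.2]
finger_gap: 0.0134
```

```bash
python3 -c "
from h import *
im=shot('wrist','w23')
plan(.534,.002,.132,225.7);print(bot.read_state()['torque'])"
```

```text
now grasp [0.5342 0.0016 0.1324] psi -134.34 q1,q6 deg [  -4.8 -140.4] gap 0.0133 F [-1.9 -6.1  6. ] t 31.4 tilt [ 7.0e-04 -1.0e+00 -2.6e-03]
delta mm [0.2 0.4 0.4] rows 1 each [0.15 0.39 0.39]
turn needed about tool y (deg, + = cw from above) -0.04
[-0.87177815  0.13148304  0.00815312]
```

View pics/w23.png

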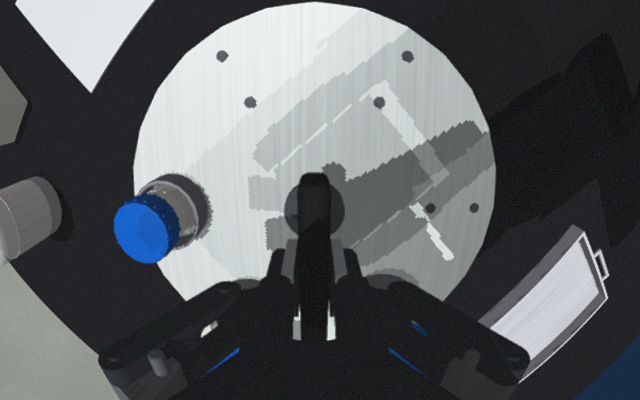

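Request:
{"fn": "apply_moves", "kwargs": {
  "motion": [
    [[0.4,0,0,0,0],[0.4,0,0,0,0],[0.4,0,0,0,0],[0.4,0,0,0,0],[0.4,0,-15,0,0],[0.4,0,-35,0,0],[0.4,0,-45,0,0],[0.2,0,-45,0,0],[0,0,-20,0,0],[0,0,-8,0,0],[0,0,0,0,0],[0,0,0,0,0]]
  ]
}}

```text
time: 32.6
tcp_pos: [0.5336, 0.0023, 0.4521]
eef_rot: [0.652, -0.651, -0.274, 0.275]
ft_force: [-0.4, 0.1, -0.3]
finger_gap: -0.0001
```

```bash
python3 -c "
from h import *
plan(.6395,.0318,.30,45.7)
s=shot('scene');cv2.imwrite('pics/s24.png',cv2.resize(s['color'][130:310,220:420,::-1],None,fx=3,fy=3,interpolation=cv2.INTER_CUBIC))"
```

```text
now grasp [0.5336 0.0023 0.2974] psi -134.35 q1,q6 deg [  -4.8 -140.4] gap -0.0001 F [-0.4  0.1 -0.3] t 32.6 tilt [-0.0015 -1.      0.0018]
delta mm [ 95.1  -2.8 -55.1] rows 3 each [ 31.71  -0.94 -18.36]
turn needed about tool y (deg, + = cw from above) 179.95
```

View pics/s24.png

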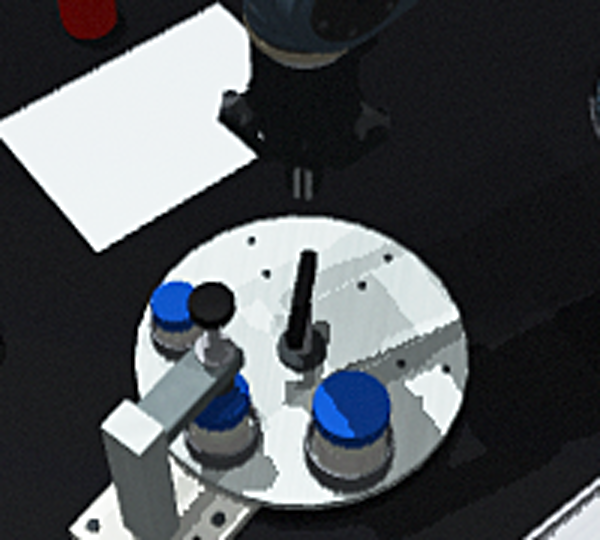

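Request:
{"fn": "apply_moves", "kwargs": {
  "motion": [
    [[0,15,0,-9,0],[0,28,0,-16,0],[0,28,0,-16,0],[0,17,0,-9,0],[0,7.1,0,-5.1,0],[0,0,9,0,0],[0,0,7,0,0],[0,0,4,0,0],[0,0,3,0,0],[0,0,3,0,0],[0,0,3,0,0],[0,0,3,0,0],[0,0,2,0,0],[0,0,0,0,0],[0,0,0,0,0]]
  ]
}}

```text
time: 34.15
tcp_pos: [0.6396, 0.0317, 0.4198]
eef_rot: [-0.652, 0.652, 0.274, -0.274]
ft_force: [-3.9, -1.5, 3.8]
finger_gap: 0.0002
```

```bash
python3 -c "
from h import *
plan(.6395,.0318,.257,45.7)"
```

```text
now grasp [0.6396 0.0317 0.2651] psi -134.35 q1,q6 deg [  -1.3 -137. ] gap 0.0002 F [-3.9 -1.5  3.8] t 34.1 tilt [-1.e-04 -1.e+00 -1.e-04]
delta mm [0.  8.1 0.2] rows 1 each [0.01 8.09 0.19]
turn needed about tool y (deg, + = cw from above) 179.95
```

Request:
{"fn": "apply_moves", "kwargs": {
  "motion": [
    [[0,0,3,0,0],[0,0,2,0,0],[0,0,1.5,0,0],[0,0,0.7,0,0],[0,0,0,0,0],[0,0,0,0,0]]
  ]
}}

```text
time: 34.75
tcp_pos: [0.6397, 0.0317, 0.4126]
eef_rot: [-0.652, 0.652, 0.274, -0.274]
ft_force: [-0.0, -0.8, 4.1]
finger_gap: 0.0001
```

```bash
python3 -c "
from h import *
plan(.6395,.0318,.257,45.7)"
```

```text
now grasp [0.6397 0.0317 0.2579] psi -134.35 q1,q6 deg [  -1.3 -137. ] gap 0.0001 F [-0.  -0.8  4.1] t 34.8 tilt [ 4.e-04 -1.e+00 -4.e-04]
delta mm [-0.1  0.9  0.2] rows 1 each [-0.07  0.94  0.23]
turn needed about tool y (deg, + = cw from above) 179.95
```

Request:
{"fn": "apply_moves", "kwargs": {
  "motion": [
    [[0,0,0.5,0,0],[0,0,0.5,0,0],[0,0,0,0,0],[0,0,0,0,0]]
  ]
}}

```text
time: 35.15
tcp_pos: [0.6396, 0.0317, 0.4124]
eef_rot: [-0.652, 0.652, 0.275, -0.274]
ft_force: [-2.8, -1.5, 9.5]
finger_gap: -0.0002
```

```bash
python3 -c "
from h import *
plan(.6395,.0318,.257,45.7)"
```

```text
now grasp [0.6396 0.0317 0.2577] psi -134.35 q1,q6 deg [  -1.3 -137. ] gap -0.0002 F [-2.8 -1.5  9.5] t 35.1 tilt [ 8.e-04 -1.e+00 -9.e-04]
delta mm [-0.   0.7  0.2] rows 1 each [-0.03  0.74  0.17]
turn needed about tool y (deg, + = cw from above) 179.95
```

Request:
{"fn": "apply_moves", "kwargs": {
  "motion": [
    [[0,0,0,0,0],[0,0,0,0,0],[0,0,0,0,0],[0,0,0,0,0],[0,0,0,0,0],[0,0,0,0,0],[0,0,0,0,0],[0,0,0,0,0],[0,0,0,0,0],[0,0,0,0,0],[0,0,0,0,0],[0,0,0,0,0]]
  ]
}}

```text
time: 36.35
tcp_pos: [0.6396, 0.0317, 0.4124]
eef_rot: [-0.652, 0.652, 0.275, -0.274]
ft_force: [-2.4, -0.4, 10.4]
finger_gap: -0.0002
```

Request:
{"fn": "apply_moves", "kwargs": {
  "motion": [
    [[0,0,-4,0,0],[0,0,-6,0,0],[0,0,-8,0,0],[0,0,-12,0,0],[0,0,-16,0,0],[0.2,-20,-7,12,0],[0.4,-30,0,17,0],[0.5,-26,0,15.5,0],[0.5,-13,0,7,0],[0.5,-6.4,0,3.8,0],[0.5,0,0,0,0]]
  ]
}}

```text
time: 37.45
tcp_pos: [0.5331, 0.0021, 0.465]
eef_rot: [0.652, -0.652, -0.274, 0.274]
ft_force: [-0.1, 0.2, 0.6]
finger_gap: 0.0428
```

```bash
python3 -c "
from h import *
plan(.534,.002,.2,45.7)"
```

```text
now grasp [0.5331 0.0021 0.3103] psi -134.37 q1,q6 deg [  -4.8 -140.4] gap 0.0428 F [-0.1  0.2  0.6] t 37.5 tilt [ 1.e-04 -1.e+00 -0.e+00]
delta mm [  0.6 110.3  -0.7] rows 3 each [ 0.19 36.76 -0.24]
turn needed about tool y (deg, + = cw from above) 179.93
```

Request:
{"fn": "apply_moves", "kwargs": {
  "motion": [
    [[0.5,0,0,0,4],[0.5,0,0,0,8.5],[0.5,0,0,0,8.5],[0.5,0,0,0,8.5],[0.5,0,0,0,8.5],[0.5,0,0,0,8.5],[0.5,0,0,0,8.5],[0.5,0,0,0,8.5],[0.5,0,0,0,8.5],[0.5,0,0,0,8.5],[0.5,0,0,0,8.5],[0.5,0,0,0,8.5],[0.5,0,0,0,8.5],[0.5,0,0,0,8.5],[0.5,0,0,0,8.5],[0.5,0,0,0,8.5],[0.5,0,0,0,8.5],[0.5,0,0,0,8.5],[0.5,0,0,0,8.5],[0.5,0,0,0,8.5]]
  ]
}}

```text
time: 39.45
tcp_pos: [0.5342, 0.0024, 0.4644]
eef_rot: [0.353, -0.353, 0.613, -0.613]
ft_force: [-0.4, -0.1, 0.2]
finger_gap: 0.0424
```

```bash
python3 -c "
from h import *
plan(.534,.002,.2,45.7)"
```

```text
now grasp [0.5342 0.0024 0.3097] psi 59.82 q1,q6 deg [-4.7 25.4] gap 0.0424 F [-0.4 -0.1  0.2] t 39.5 tilt [-0.e+00 -1.e+00 -3.e-04]
delta mm [  0.5 109.7   0. ] rows 3 each [1.500e-01 3.656e+01 1.000e-02]
turn needed about tool y (deg, + = cw from above) 14.12
```

Request:
{"fn": "apply_moves", "kwargs": {
  "motion": [
    [[0.5,0,10,0,8],[0.5,0,25,0,5],[0.5,0,35,0,1.4],[0.5,0,25,0,0],[0.5,0,14.7,0,0],[0.5,0,0,0,0],[0.5,0,0,0,0]]
  ]
}}

```text
time: 40.15
tcp_pos: [0.5341, 0.0023, 0.3551]
eef_rot: [-0.275, 0.275, -0.651, 0.651]
ft_force: [-0.6, 0.1, 0.2]
finger_gap: 0.0427
```

```bash
python3 -c "
from h import *
im=shot('wrist','w25')
plan(.534,.002,.132,45.7)
c,s=np.cos(np.radians(45.7)),np.sin(np.radians(45.7))
for k in (0,.045,-.045): print(proj(im,(.534+k*c,.002+k*s,.138)))"
```

```text
now grasp [0.5341 0.0022 0.2009] psi 45.76 q1,q6 deg [-4.8 39.5] gap 0.0425 F [ 0.8 -0.2  1. ] t 40.2 tilt [-8.e-04 -1.e+00  8.e-04]
delta mm [ 0.2 68.9  0.1] rows 2 each [1.200e-01 3.447e+01 3.000e-02]
turn needed about tool y (deg, + = cw from above) 0.06
(np.float64(315.13869891995034), np.float64(222.05621974571537))
(np.float64(315.2325207268996), np.float64(153.47245299821412))
(np.float64(315.02121812786544), np.float64(280.1918470125514))
```

View pics/w25.png

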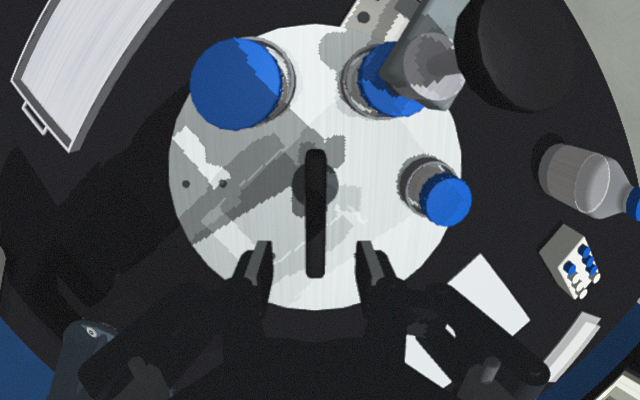

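```bash
python3 -c "
from h import *
im=shot('scene')
T=bot.read_state();t=shot('wrist')
print('cam px',proj(im,t['p']))
cv2.imwrite('pics/s26.png',cv2.resize(im['color'][60:300,220:440,::-1],None,fx=2.5,fy=2.5,interpolation=cv2.INTER_CUBIC))"
```

```text
cam px (np.float64(315.73351545446116), np.float64(208.13748206207134))
```

View pics/s26.png

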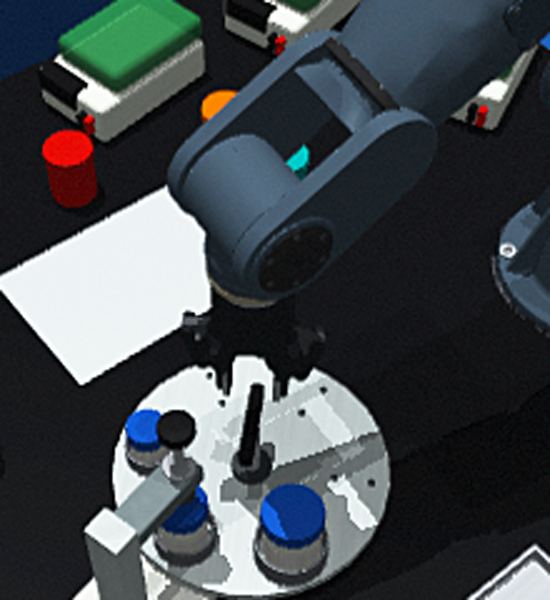

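Request:
{"fn": "apply_moves", "kwargs": {
  "motion": [
    [[0.5,0,20,0,0],[0.5,0,27,0,0],[0.5,0,15,0,0],[0.5,0,6,0,0],[0.5,0,0,0,0],[0.1,0,0,0,0],[0.1,0,0,0,0],[0.1,0,0,0,0],[0.1,0,0,0,0],[0.1,0,0,0,0],[0.1,0,0,0,0]]
  ]
}}

```text
time: 41.4
tcp_pos: [0.5341, 0.0017, 0.2881]
eef_rot: [-0.276, 0.274, -0.651, 0.652]
ft_force: [2.6, -3.9, 1.5]
finger_gap: 0.0134
```

Request:
{"fn": "apply_moves", "kwargs": {
  "motion": [
    [[0.1,0,0,0,-1],[0.1,0,0,0,-3],[0.1,0,0,0,-5],[0.1,0,0,0,-6],[0.1,0,0,0,-6],[0.1,0,0,0,-6],[0.1,0,0,0,-6],[0.1,0,0,0,-6],[0.1,0,0,0,-6],[0.1,0,0,0,-6],[0.1,0,0,0,-5],[0.1,0,0,0,-3],[0.1,0,0,0,-1],[0.1,0,0,0,0],[0.1,0,0,0,0],[0.1,0,0,0,0]]
  ]
}}

```text
time: 43.0
tcp_pos: [0.5343, 0.0016, 0.2881]
eef_rot: [0.564, -0.563, 0.425, -0.428]
ft_force: [6.5, -4.3, -1.1]
finger_gap: 0.0132
```

```bash
python3 -c "
from h import *
im=shot('wrist','w27')
plan(.534,.002,.132,105.7);print(bot.read_state()['torque'])"
```

```text
now grasp [0.5343 0.0016 0.1334] psi 105.75 q1,q6 deg [ -4.8 -20.5] gap 0.0137 F [ 5.8 -4.9 -1. ] t 43.0 tilt [ 0.0023 -1.      0.0038]
delta mm [-0.5  1.4 -0.2] rows 1 each [-0.49  1.35 -0.2 ]
turn needed about tool y (deg, + = cw from above) 0.05
[-0.74107227 -0.53095453 -0.05171994]
```

View pics/w27.png

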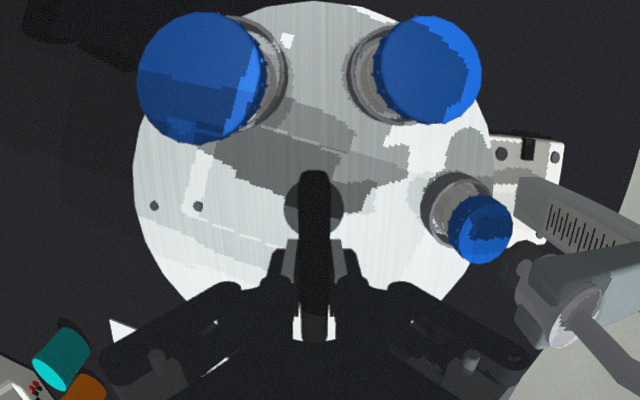

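Small jar clicked under the gauge. Release, go over the knob, press.

Request:
{"fn": "apply_moves", "kwargs": {
  "motion": [
    [[0.4,0,0,0,0],[0.4,0,0,0,0],[0.4,0,0,0,0],[0.4,0,0,0,0],[0.4,0,-15,0,0],[0.4,0,-35,0,0],[0.4,0,-45,0,0],[0.2,0,-45,0,0],[0,0,-20,0,0],[0,0,-7,0,0],[0,0,0,0,0],[0,0,0,0,0]]
  ]
}}

```text
time: 44.25
tcp_pos: [0.5332, 0.0022, 0.4522]
eef_rot: [-0.563, 0.564, -0.427, 0.426]
ft_force: [0.4, -0.2, -0.4]
finger_gap: 0.0002
```

```bash
python3 -c "
from h import *
plan(.6395,.0318,.30,105.7)
s=shot('scene');cv2.imwrite('pics/s28.png',cv2.resize(s['color'][130:310,220:420,::-1],None,fx=3,fy=3,interpolation=cv2.INTER_CUBIC))"
```

```text
now grasp [0.5332 0.0022 0.2975] psi 105.75 q1,q6 deg [ -4.8 -20.5] gap 0.0002 F [ 0.4 -0.2 -0.4] t 44.2 tilt [-8.0e-04 -1.0e+00 -2.3e-03]
delta mm [  0.3  -2.8 110.3] rows 3 each [ 0.11 -0.92 36.77]
turn needed about tool y (deg, + = cw from above) 0.05
```

View pics/s28.png

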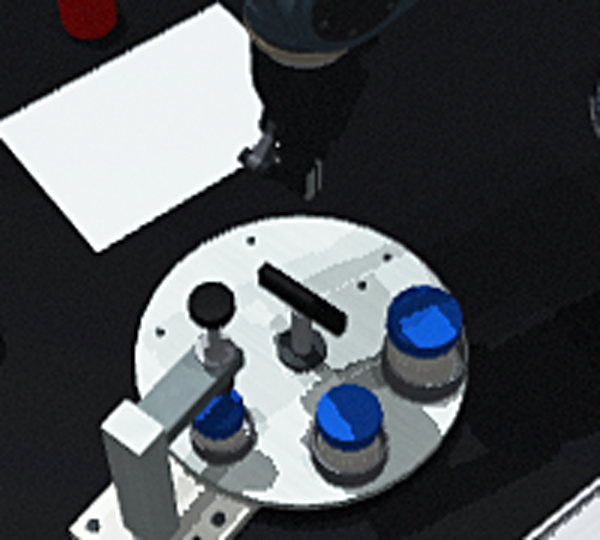

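Request:
{"fn": "apply_moves", "kwargs": {
  "motion": [
    [[0,0,0,18,0],[0,0,0,33,0],[0,0,0,33,0],[0,0,0,18,0],[0,0,0,8.3,0],[0,0,10,0,0],[0,0,6,0,0],[0,0,4,0,0],[0,0,4,0,0],[0,0,4,0,0],[0,0,4,0,0],[0,0,4,0,0],[0,0,4,0,0],[0,0,4,0,0],[0,0,2.5,0,0],[0,0,0,0,0],[0,0,0,0,0]]
  ]
}}

```text
time: 46.0
tcp_pos: [0.6396, 0.032, 0.4074]
eef_rot: [-0.564, 0.564, -0.427, 0.427]
ft_force: [-2.8, -1.9, 5.3]
finger_gap: 0.0001
```

```bash
python3 -c "
from h import *
plan(.6395,.0318,.239,105.7)"
```

```text
now grasp [0.6396 0.032  0.2527] psi 105.75 q1,q6 deg [ -1.3 -17. ] gap 0.0001 F [-2.8 -1.9  5.3] t 46.0 tilt [ 1.e-04 -1.e+00  0.e+00]
delta mm [ 0.2 13.7 -0.1] rows 1 each [ 0.22 13.71 -0.14]
turn needed about tool y (deg, + = cw from above) 0.05
```

Request:
{"fn": "apply_moves", "kwargs": {
  "motion": [
    [[0,0,3,0,0],[0,0,2,0,0],[0,0,1,0,0],[0,0,1,0,0],[0,0,0.7,0,0],[0,0,0,0,0],[0,0,0,0,0]]
  ]
}}

```text
time: 46.7
tcp_pos: [0.6396, 0.0321, 0.3999]
eef_rot: [0.564, -0.564, 0.427, -0.427]
ft_force: [-2.9, -1.2, 6.3]
finger_gap: 0.0001
```

```bash
python3 -c "
from h import *
plan(.6395,.0318,.239,105.7)"
```

```text
now grasp [0.6396 0.0321 0.2452] psi 105.75 q1,q6 deg [ -1.3 -17. ] gap 0.0001 F [-2.9 -1.2  6.3] t 46.7 tilt [ 2.e-04 -1.e+00  7.e-04]
delta mm [ 0.2  6.2 -0.2] rows 1 each [ 0.23  6.23 -0.21]
turn needed about tool y (deg, + = cw from above) 0.05
```

Request:
{"fn": "apply_moves", "kwargs": {
  "motion": [
    [[0,0,0.5,0,0],[0,0,0.5,0,0],[0,0,0,0,0],[0,0,0,0,0]]
  ]
}}

```text
time: 47.1
tcp_pos: [0.6396, 0.0321, 0.399]
eef_rot: [0.564, -0.564, 0.427, -0.427]
ft_force: [-2.7, -1.5, 6.0]
finger_gap: 0.0001
```

```bash
python3 -c "
from h import *
plan(.6395,.0318,.239,105.7)"
```

```text
now grasp [0.6396 0.0321 0.2443] psi 105.75 q1,q6 deg [ -1.3 -17. ] gap 0.0001 F [-2.7 -1.5  6. ] t 47.1 tilt [ 2.e-04 -1.e+00  8.e-04]
delta mm [ 0.2  5.3 -0.2] rows 1 each [ 0.23  5.27 -0.22]
turn needed about tool y (deg, + = cw from above) 0.05
```

Still free: the small jar is not proud. Continue towards 39 mm travel.

Request:
{"fn": "apply_moves", "kwargs": {
  "motion": [
    [[0,0,2,0,0],[0,0,2,0,0],[0,0,1.2,0,0],[0,0,0.6,0,0],[0,0,0,0,0],[0,0,0,0,0]]
  ]
}}

```text
time: 47.7
tcp_pos: [0.6396, 0.0321, 0.3932]
eef_rot: [0.564, -0.564, 0.427, -0.427]
ft_force: [-3.7, -1.2, 6.1]
finger_gap: -0.0002
```

```bash
python3 -c "
from h import *
plan(.6395,.0318,.239,105.7)"
```

```text
now grasp [0.6396 0.0321 0.2385] psi 105.75 q1,q6 deg [ -1.3 -17. ] gap -0.0002 F [-3.7 -1.2  6.1] t 47.7 tilt [ 2.e-04 -1.e+00  7.e-04]
delta mm [ 0.2 -0.5 -0.2] rows 1 each [ 0.22 -0.49 -0.21]
turn needed about tool y (deg, + = cw from above) 0.05
```

Request:
{"fn": "apply_moves", "kwargs": {
  "motion": [
    [[0,0,0.5,0,0],[0,0,0.5,0,0],[0,0,0,0,0],[0,0,0,0,0]]
  ]
}}

```text
time: 48.1
tcp_pos: [0.6396, 0.0321, 0.3925]
eef_rot: [0.564, -0.564, 0.426, -0.427]
ft_force: [-4.0, -2.1, 7.3]
finger_gap: 0.0003
```

```bash
python3 -c "
from h import *
plan(.6395,.0318,.239,105.7)"
```

```text
now grasp [0.6396 0.0321 0.2378] psi 105.75 q1,q6 deg [ -1.3 -17. ] gap 0.0003 F [-4.  -2.1  7.3] t 48.1 tilt [ 3.e-04 -1.e+00  1.e-03]
delta mm [ 0.2 -1.2 -0.2] rows 1 each [ 0.25 -1.22 -0.19]
turn needed about tool y (deg, + = cw from above) 0.05
```

Request:
{"fn": "apply_moves", "kwargs": {
  "motion": [
    [[0,0,0.4,0,0],[0,0,0.3,0,0],[0,0,0,0,0],[0,0,0,0,0]]
  ]
}}

```text
time: 48.5
tcp_pos: [0.6396, 0.0321, 0.3924]
eef_rot: [0.564, -0.564, 0.426, -0.427]
ft_force: [-5.5, -1.0, 13.3]
finger_gap: 0.0001
```

```bash
python3 -c "
from h import *
plan(.6395,.0318,.239,105.7)"
```

```text
now grasp [0.6396 0.0321 0.2377] psi 105.75 q1,q6 deg [ -1.3 -17. ] gap 0.0001 F [-5.5 -1.  13.3] t 48.5 tilt [ 5.0e-04 -1.0e+00  1.4e-03]
delta mm [ 0.2 -1.3 -0.2] rows 1 each [ 0.24 -1.29 -0.16]
turn needed about tool y (deg, + = cw from above) 0.05
```

Request:
{"fn": "apply_moves", "kwargs": {
  "motion": [
    [[0,0,-0.3,0,0],[0,0,0,0,0],[0,0,0,0,0],[0,0,0,0,0],[0,0,0,0,0],[0,0,0,0,0],[0,0,0,0,0],[0,0,0,0,0],[0,0,0,0,0],[0,0,0,0,0],[0,0,0,0,0],[0,0,0,0,0],[0,0,0,0,0]]
  ]
}}

```text
time: 49.8
tcp_pos: [0.6396, 0.0321, 0.3925]
eef_rot: [0.564, -0.564, 0.426, -0.427]
ft_force: [-5.0, -1.3, 11.2]
finger_gap: 0.0001
```

Request:
{"fn": "apply_moves", "kwargs": {
  "motion": [
    [[0,0,-4,0,0],[0,0,-6,0,0],[0,0,-8,0,0],[0,0,-12,0,0],[0,0,-16,0,0],[0,0,-16,0,0],[0.2,0,-5,-16,0],[0.4,0,0,-32,0],[0.5,0,0,-32,0],[0.6,0,0,-20,0],[0.78,0,0,-10,0],[0.78,0,0,0,0],[0.78,0,0,0,0]]
  ]
}}

```text
time: 51.1
tcp_pos: [0.5343, 0.0023, 0.4586]
eef_rot: [0.564, -0.564, 0.427, -0.427]
ft_force: [0.5, -0.0, -0.1]
finger_gap: 0.0663
```

```bash
python3 -c "
from h import *
im=shot('top','t30')
plan(.5612,.1086,.2,105.7)
for a,c in blue(im,225,150,340,265): 
  (u,v),r=cv2.minEnclosingCircle(c);print(a,u,v,r,onz(im,u,v,.116),onz(im,u,v,.12))"
```

```text
now grasp [0.5345 0.0024 0.3037] psi 105.76 q1,q6 deg [ -4.7 -20.5] gap 0.0667 F [-0.1  0.5 -0.9] t 51.1 tilt [-0.e+00 -1.e+00  5.e-04]
delta mm [-95.  103.7  54.5] rows 4 each [-23.74  25.94  13.63]
turn needed about tool y (deg, + = cw from above) 0.06
```

View pics/t30.png

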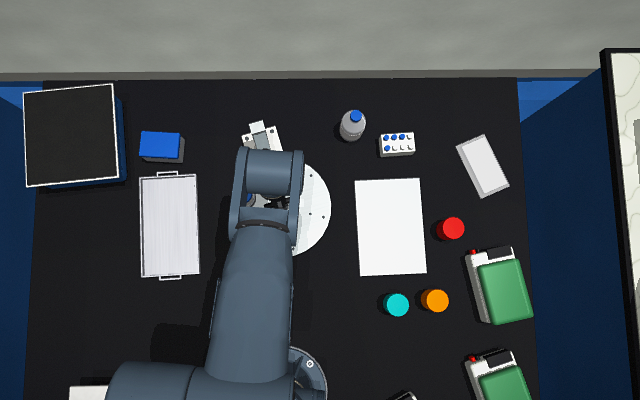

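Request:
{"fn": "apply_moves", "kwargs": {
  "motion": [
    [[0.78,-15,15,9,0],[0.78,-28,28,16,0],[0.78,-28,25,16,0],[0.78,-16,15,9,0],[0.78,-8,7,4.5,0],[0.78,0,0,0,0],[0.78,0,0,0,0]]
  ]
}}

```text
time: 51.85
tcp_pos: [0.5607, 0.108, 0.369]
eef_rot: [0.564, -0.564, 0.427, -0.427]
ft_force: [-0.0, 0.1, 0.8]
finger_gap: 0.0666
```

```bash
python3 -c "
from h import *
im=shot('wrist','w31')
plan(.5612,.1086,.106,105.7)
print(proj(im,(.5612,.1086,.116)))
for a,c in blue(im,0,0,640,400,500): 
  (u,v),r=cv2.minEnclosingCircle(c);print(a,u,v,r,onz(im,u,v,.116))"
```

```text
now grasp [0.5606 0.1078 0.2145] psi 105.72 q1,q6 deg [ 6.2 -9.5] gap 0.0671 F [-0.6 -0.1 -0.8] t 51.9 tilt [ 4.0e-04 -1.0e+00  1.1e-03]
delta mm [ -0.7 108.5   0.7] rows 3 each [-0.23 36.18  0.22]
turn needed about tool y (deg, + = cw from above) 0.02
(np.float64(315.5667762446068), np.float64(204.2446513438182))
4357.5 182.75352478027344 207.3309783935547 38.98836898803711 [0.45822406 0.07648965 0.116     ]
3595.0 317.3448181152344 200.65516662597656 35.14311599731445 [0.56171398 0.11173203 0.116     ]
3581.5 526.903076171875 27.50670623779297 43.03526306152344 [0.6897654  0.30502766 0.116     ]
1065.5 372.0 286.3374938964844 22.53814697265625 [0.62909048 0.04896631 0.116     ]
```

View pics/w31.png

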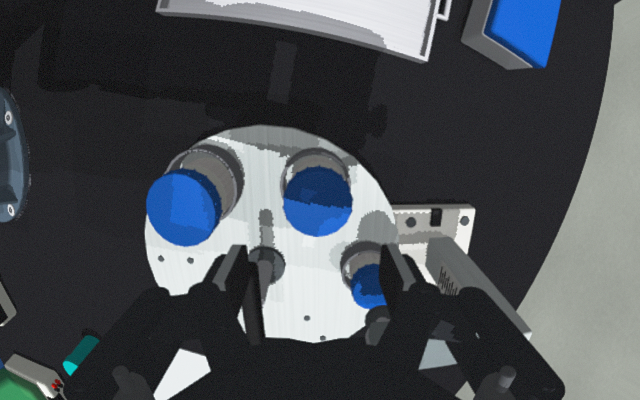

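Request:
{"fn": "apply_moves", "kwargs": {
  "motion": [
    [[0.78,-2,25,1.3,0],[0.78,0,35,0,0],[0.78,0,25,0,0],[0.78,0,15,0,0],[0.78,0,8,0,0],[0.78,0,0,0,0],[0.5,0,0,0,0],[0.5,0,0,0,0],[0.5,0,0,0,0],[0.5,0,0,0,0],[0.5,0,0,0,0],[0.5,0,0,0,0]]
  ]
}}

```text
time: 53.1
tcp_pos: [0.5615, 0.1108, 0.2617]
eef_rot: [0.564, -0.563, 0.426, -0.427]
ft_force: [0.1, -0.9, 7.6]
finger_gap: 0.0532
```

```bash
python3 -c "
from h import *
im=shot('wrist','w32')
plan(.5612,.1086,.23,105.7)
"
```

```text
now grasp [0.5615 0.1108 0.107 ] psi 105.76 q1,q6 deg [ 6.5 -9.3] gap 0.0529 F [-0.7 -0.7  7.3] t 53.1 tilt [ 5.0e-04 -1.0e+00  2.2e-03]
delta mm [   2.1 -123.    -0.6] rows 4 each [  0.52 -30.75  -0.15]
turn needed about tool y (deg, + = cw from above) 0.06
```

View pics/w32.png

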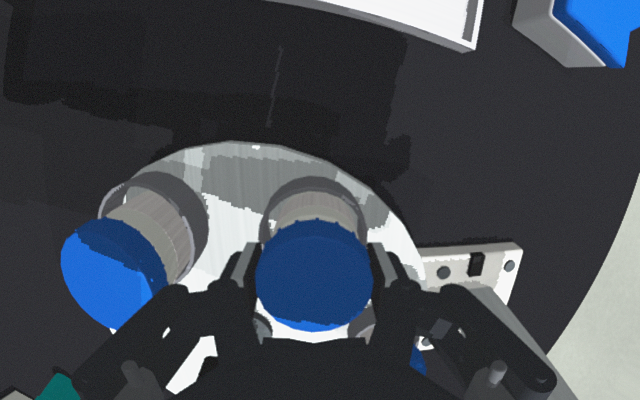

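Request:
{"fn": "apply_moves", "kwargs": {
  "motion": [
    [[0.5,0,-10,0,0],[0.5,0,-25,0,0],[0.5,0,-35,0,0],[0.5,0,-25,0,0],[0.5,0,0,0,0]]
  ]
}}

```text
time: 53.65
tcp_pos: [0.5615, 0.1108, 0.3594]
eef_rot: [0.565, -0.562, 0.425, -0.428]
ft_force: [-0.1, -1.1, -1.1]
finger_gap: 0.0527
```

```bash
python3 -c "
from h import *
plan(.485,.334,.19,105.7)
"
```

```text
now grasp [0.5615 0.1108 0.2047] psi 105.76 q1,q6 deg [ 6.5 -9.3] gap 0.0527 F [-0.1 -1.1 -1.1] t 53.6 tilt [ 0.001  -1.      0.0062]
delta mm [-235.6   14.4  -13.1] rows 6 each [-39.26   2.41  -2.19]
turn needed about tool y (deg, + = cw from above) 0.06
```

Request:
{"fn": "apply_moves", "kwargs": {
  "motion": [
    [[0.5,-15,0,-1,0],[0.5,-28,0,-2,0],[0.5,-34,2,-2,0],[0.5,-36,2,-2,0],[0.5,-36,2,-2,0],[0.5,-34,2,-2,0],[0.5,-26,2,-1.5,0],[0.5,-17,2,-0.5,0],[0.5,-9.6,2,0,0],[0.5,0,0,0,0],[0.5,0,0,0,0]]
  ]
}}

```text
time: 54.75
tcp_pos: [0.4848, 0.3334, 0.3411]
eef_rot: [-0.563, 0.564, -0.427, 0.427]
ft_force: [-0.1, -0.4, -0.6]
finger_gap: 0.0528
```

```bash
python3 -c "
from h import *
im=shot('wrist','w33')
plan(.485,.334,.074,105.7)
"
```

```text
now grasp [0.485  0.3331 0.1866] psi 105.7 q1,q6 deg [30.  14.3] gap 0.0532 F [ 0.4  0.1 -1.7] t 54.8 tilt [ 3.e-04 -1.e+00 -3.e-04]
delta mm [ -0.8 112.6   0.3] rows 3 each [-0.28 37.53  0.1 ]
turn needed about tool y (deg, + = cw from above) -0.0
```

View pics/w33.png

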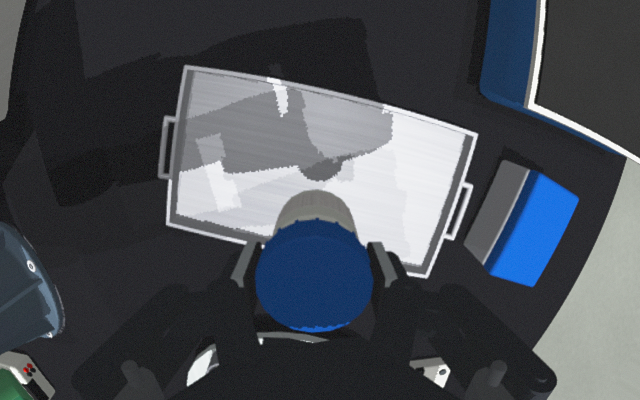

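Request:
{"fn": "apply_moves", "kwargs": {
  "motion": [
    [[0.5,0,25,0,0],[0.5,0,35,0,0],[0.5,0,28,0,0],[0.5,0,15,0,0],[0.5,0,7,0,0],[0.5,0,3,0,0],[0.5,0,0,0,0]]
  ]
}}

```text
time: 55.5
tcp_pos: [0.485, 0.334, 0.2292]
eef_rot: [0.564, -0.563, 0.427, -0.427]
ft_force: [-0.4, -0.6, -1.7]
finger_gap: 0.0533
```

```bash
python3 -c "
from h import *
im=shot('wrist','w34')
plan(.485,.334,.0713,105.7)
"
```

```text
now grasp [0.4849 0.3341 0.0747] psi 105.75 q1,q6 deg [30.  14.3] gap 0.053 F [ 0.3  0.3 -1.9] t 55.5 tilt [-4.0e-04 -1.0e+00  1.6e-03]
delta mm [0.1 3.4 0. ] rows 1 each [0.07 3.42 0.03]
turn needed about tool y (deg, + = cw from above) 0.05
```

View pics/w34.png

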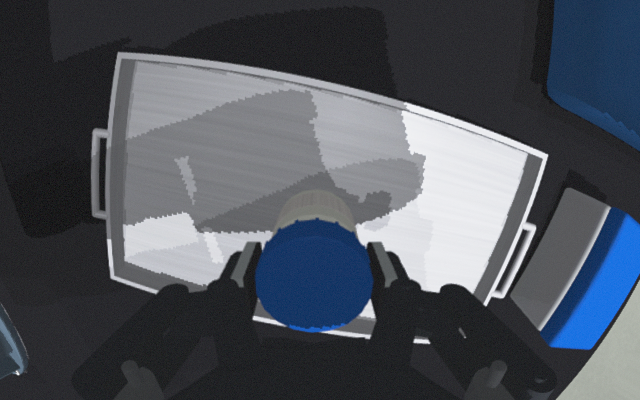

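Request:
{"fn": "apply_moves", "kwargs": {
  "motion": [
    [[0.5,0,1.5,0,0],[0.5,0,1,0,0],[0.5,0,0.7,0,0],[0.5,0,0,0,0]]
  ]
}}

```text
time: 55.95
tcp_pos: [0.4847, 0.3341, 0.2258]
eef_rot: [0.564, -0.564, 0.427, -0.427]
ft_force: [-0.9, -0.6, 3.9]
finger_gap: 0.0535
```

```bash
python3 -c "
from h import *
plan(.485,.334,.0713,105.7)
"
```

```text
now grasp [0.4847 0.3341 0.0711] psi 105.75 q1,q6 deg [30.  14.3] gap 0.0535 F [-0.9 -0.6  3.9] t 56.0 tilt [-2.e-04 -1.e+00  7.e-04]
delta mm [ 0.2 -0.2  0.3] rows 1 each [ 0.16 -0.23  0.25]
turn needed about tool y (deg, + = cw from above) 0.05
```

Touching down (force +5 N). Release and rise.

Request:
{"fn": "apply_moves", "kwargs": {
  "motion": [
    [[0.78,0,0,0,0],[0.78,0,0,0,0],[0.78,0,0,0,0],[0.78,0,0,0,0],[0.78,0,-15,0,0],[0.78,0,-35,0,0],[0.78,0,-45,0,0],[0.78,0,-35,0,0],[0.5,0,-15,0,0],[0.5,0,0,0,0],[0.5,0,0,0,0]]
  ]
}}

```text
time: 57.05
tcp_pos: [0.4843, 0.3338, 0.3702]
eef_rot: [-0.564, 0.564, -0.427, 0.427]
ft_force: [0.4, -0.9, -1.1]
finger_gap: 0.043
```

```bash
python3 -c "
from h import *
im=shot('wrist','w35')
plan(.534,.002,.215,105.7)
"
```

```text
now grasp [0.4843 0.3338 0.2147] psi 105.75 q1,q6 deg [30.  14.3] gap 0.0425 F [-0.6 -0.3 -0.2] t 57.1 tilt [ 4.0e-04 -1.0e+00 -1.4e-03]
delta mm [ 3.328e+02 -2.000e-01 -4.220e+01] rows 9 each [ 3.698e+01 -2.000e-02 -4.690e+00]
turn needed about tool y (deg, + = cw from above) 0.05
```

View pics/w35.png

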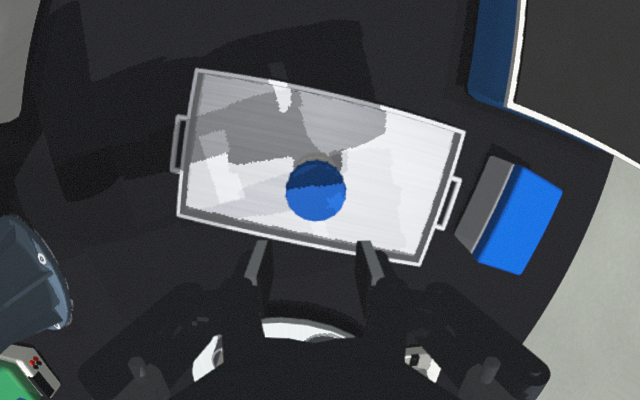

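Request:
{"fn": "apply_moves", "kwargs": {
  "motion": [
    [[0.5,18,0,-2,0],[0.5,34,0,-4,0],[0.5,40,0,-5,0],[0.5,40,0,-5,0],[0.5,40,0,-5,0],[0.5,40,0,-5,0],[0.5,40,0,-5,0],[0.5,36,0,-5,0],[0.5,24,0,-3.2,0],[0.5,13,0,-2,0],[0.5,7.8,0,-1,0],[0.5,0,15,0,0],[0.5,0,0,0,0],[0.5,0,0,0,0]]
  ]
}}

```text
time: 58.5
tcp_pos: [0.5342, 0.0027, 0.3551]
eef_rot: [-0.564, 0.564, -0.427, 0.426]
ft_force: [0.1, 0.8, -0.2]
finger_gap: 0.0427
```

```bash
python3 -c "
from h import *
im=shot('wrist','w36')
plan(.534,.002,.132,105.7)
c,s=np.cos(np.radians(105.7)),np.sin(np.radians(105.7))
for k in (0,.045,-.045): print(proj(im,(.534+k*c,.002+k*s,.138)))
"
```

```text
now grasp [0.5343 0.0027 0.2007] psi 105.8 q1,q6 deg [ -4.7 -20.5] gap 0.0425 F [-0.1 -0.2  0.4] t 58.5 tilt [-1.e-04 -1.e+00 -1.e-04]
delta mm [ 0.6 68.7 -0.5] rows 2 each [ 0.3  34.37 -0.25]
turn needed about tool y (deg, + = cw from above) 0.1
(np.float64(314.73615422588574), np.float64(223.98799457537544))
(np.float64(314.84742935282526), np.float64(155.63452657576113))
(np.float64(314.61445284025115), np.float64(281.8171557417711))
```

View pics/w36.png

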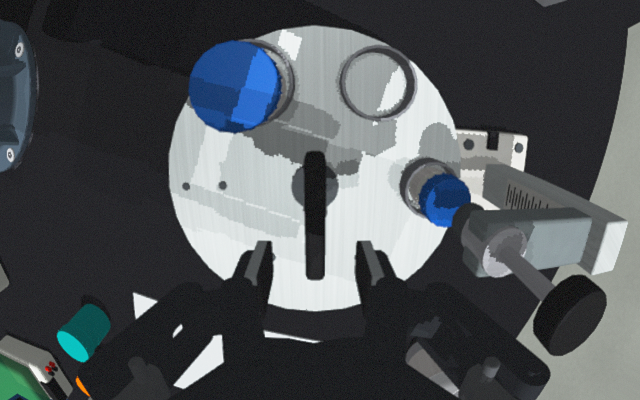

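Request:
{"fn": "apply_moves", "kwargs": {
  "motion": [
    [[0.5,0.5,20,-0.4,0],[0.5,0,27,0,0],[0.5,0,15,0,0],[0.5,0,6,0,0],[0.5,0,0,0,0],[0.1,0,0,0,0],[0.1,0,0,0,0],[0.1,0,0,0,0],[0.1,0,0,0,0],[0.1,0,0,0,0],[0.1,0,0,0,0]]
  ]
}}

```text
time: 59.65
tcp_pos: [0.5345, 0.0017, 0.2883]
eef_rot: [0.564, -0.563, 0.426, -0.427]
ft_force: [1.2, 2.3, 6.5]
finger_gap: 0.0134
```

Request:
{"fn": "apply_moves", "kwargs": {
  "motion": [
    [[0.1,0,0,0,1],[0.1,0,0,0,3],[0.1,0,0,0,5],[0.1,0,0,0,6],[0.1,0,0,0,6],[0.1,0,0,0,6],[0.1,0,0,0,6],[0.1,0,0,0,6],[0.1,0,0,0,6],[0.1,0,0,0,6],[0.1,0,0,0,6],[0.1,0,0,0,6],[0.1,0,0,0,6],[0.1,0,0,0,6],[0.1,0,0,0,6],[0.1,0,0,0,5],[0.1,0,0,0,3],[0.1,0,0,0,1],[0.1,0,0,0,0],[0.1,0,0,0,0]]
  ]
}}

```text
time: 61.65
tcp_pos: [0.5345, 0.0017, 0.2883]
eef_rot: [-0.098, 0.096, -0.7, 0.7]
ft_force: [0.8, 3.0, 6.4]
finger_gap: 0.0137
```

```bash
python3 -c "
from h import *
im=shot('wrist','w37')
plan(.534,.002,.132,-74.3)
"
```

```text
now grasp [0.5345 0.0017 0.1336] psi 15.75 q1,q6 deg [-4.8 69.4] gap 0.0132 F [1.4 2.9 6.8] t 61.7 tilt [-2.3e-03 -1.0e+00  5.0e-04]
delta mm [ 0.4  1.6 -0.4] rows 1 each [ 0.43  1.59 -0.41]
turn needed about tool y (deg, + = cw from above) 90.05
```

View pics/w37.png

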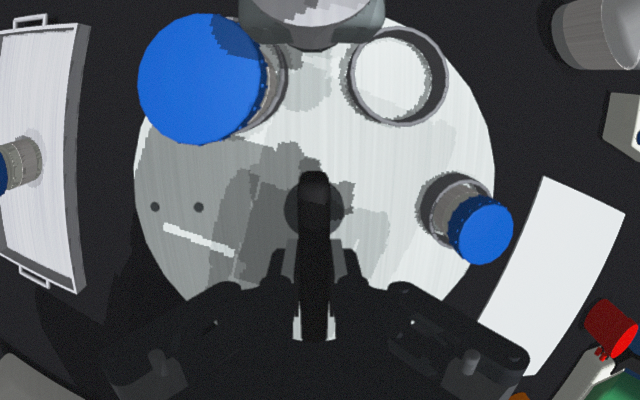

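Halfway, all as expected (turned −90). Continue another −90.

Request:
{"fn": "apply_moves", "kwargs": {
  "motion": [
    [[0.1,0,0,0,1],[0.1,0,0,0,3],[0.1,0,0,0,5],[0.1,0,0,0,6],[0.1,0,0,0,6],[0.1,0,0,0,6],[0.1,0,0,0,6],[0.1,0,0,0,6],[0.1,0,0,0,6],[0.1,0,0,0,6],[0.1,0,0,0,6],[0.1,0,0,0,6],[0.1,0,0,0,6],[0.1,0,0,0,6],[0.1,0,0,0,6],[0.1,0,0,0,5],[0.1,0,0,0,3],[0.1,0,0,0,1],[0.1,0,0,0,0],[0.1,0,0,0,0]]
  ]
}}

```text
time: 63.7
tcp_pos: [0.5345, 0.0018, 0.2883]
eef_rot: [-0.426, 0.427, 0.564, -0.563]
ft_force: [1.4, 2.9, 6.9]
finger_gap: 0.0136
```

```bash
python3 -c "
from h import *
im=shot('wrist','w38')
plan(.534,.002,.132,-74.3);print(bot.read_state()['torque'])
"
```

```text
now grasp [0.5345 0.0018 0.1336] psi -74.25 q1,q6 deg [ -4.8 159.4] gap 0.0135 F [1.6 3.4 7.2] t 63.8 tilt [-4.0e-04 -1.0e+00 -2.4e-03]
delta mm [0.3 1.6 0.4] rows 1 each [0.34 1.61 0.44]
turn needed about tool y (deg, + = cw from above) 0.05
[ 0.51317361 -0.08263292 -0.00891407]
```

View pics/w38.png

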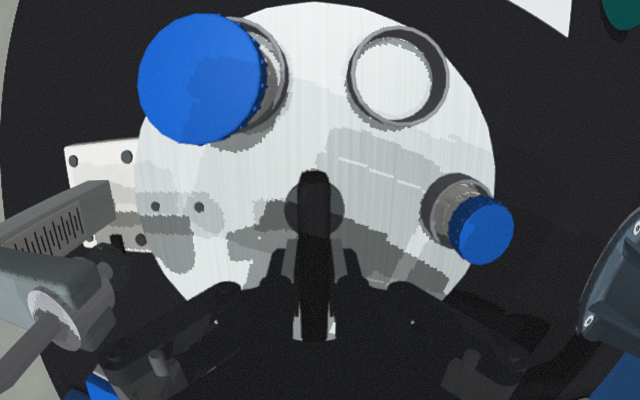

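Request:
{"fn": "apply_moves", "kwargs": {
  "motion": [
    [[0.4,0,0,0,0],[0.4,0,0,0,0],[0.4,0,0,0,0],[0.4,0,0,0,0],[0.4,0,-15,0,0],[0.4,0,-35,0,0],[0.4,0,-45,0,0],[0.4,0,-45,0,0],[0.4,0,-20,0,0],[0.4,-15,0,10,0],[0.4,-35,0,25,0],[0.4,-45,0,30,0],[0.4,-45,0,30,0],[0.4,-45,0,30,0],[0.4,-40,0,20,0],[0.4,-25,0,0,0],[0.4,-10,0,0,0],[0.4,0,0,0,0],[0.4,0,0,0,0]]
  ]
}}

```text
time: 65.65
tcp_pos: [0.469, -0.2754, 0.447]
eef_rot: [-0.427, 0.426, 0.564, -0.564]
ft_force: [0.1, -0.8, 0.2]
finger_gap: 0.0342
```

```bash
python3 - <<'E'
from h import *
plan(.534,.002,.132)
t=shot('top','t40');s=shot('scene','s40');w=shot('wrist','w40')
for x,y,z in ((.6126,-.075,.12),(.428,-.0276,.096),(.485,.334,.08)): print(proj(t,(x,y,z)))
for a,c in blue(t,140,150,340,285): 
  (u,v),r=cv2.minEnclosingCircle(c);print(a,u,v,r)
E
```

```text
now grasp [ 0.469  -0.2754  0.2923] psi -74.21 q1,q6 deg [-35.3 128.9] gap 0.0342 F [ 0.1 -0.8  0.2] t 65.7 tilt [ 8.e-04 -1.e+00  3.e-04]
delta mm [ 249.1  160.4 -138.1] rows 9 each [ 27.68  17.82 -15.35]
(np.float64(306.2402461660706), np.float64(175.17766748036104))
(np.float64(290.1120171919451), np.float64(241.10100360038))
(np.float64(163.87499064845247), np.float64(222.87723600945026))
366.5 304.60675048828125 175.57302856445312 11.51168155670166
265.0 159.0 153.5 19.319778442382812
259.0 165.5465087890625 222.77906799316406 9.710970878601074
165.5 290.3793029785156 241.51724243164062 7.852034091949463
```

View pics/t40.png

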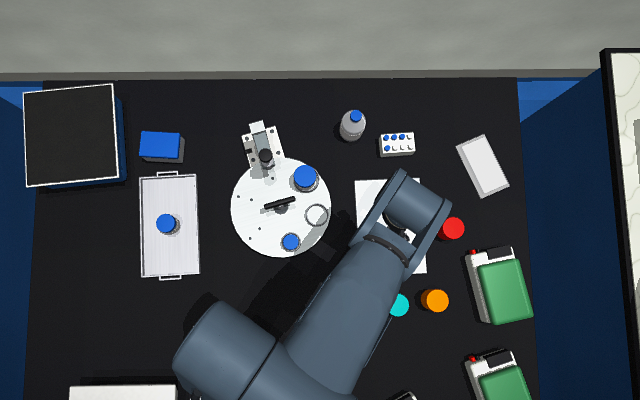

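View pics/s40.png

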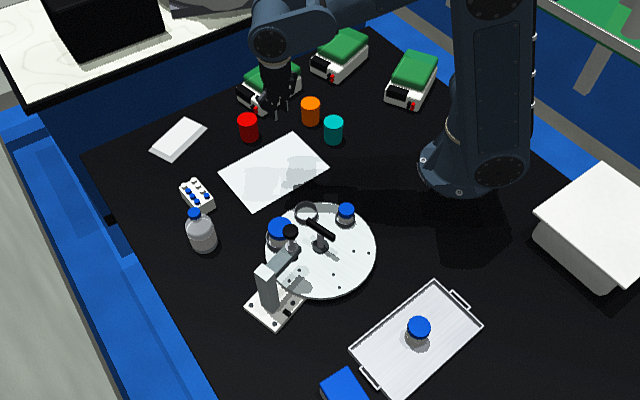

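```bash
python3 -c "
from h import *
t=shot('top');a=cv2.imread('pics/top0.png')[:,:,::-1]
def ends(g):
  m=((cv2.cvtColor(g,cv2.COLOR_RGB2GRAY)<45).astype(np.uint8));z=np.zeros_like(m);z[188:216,258:302]=m[188:216,258:302]
  c=max(cv2.findContours(z,0,1)[0],key=cv2.contourArea);return cv2.minAreaRect(c)
print(ends(np.ascontiguousarray(a)),ends(t['color']))
print(bot.sign_off())"
```

```text
((279.7499694824219, 203.75), (8.854375839233398, 31.306547164916992), 71.56504821777344) ((279.4499816894531, 203.35000610351562), (7.905693054199219, 30.990318298339844), 71.56504821777344)
the job is handed in; nothing more can be done
None
```

The job is done and handed in at about 66 s of the 210 s allowed. All three jars were stood in their cups and gauged in order, large, medium, small, with about 1.2 s of hold on each.

- **Large:** the foot met the cap at about 15 mm of travel, so its cap is fully down and it stayed in its cup.
- **Medium:** the foot met the cap at about 19 mm. The contact height differed from the large jar's by about 4 mm, which fits an 8 mm proud cap, as the first pictures had suggested. It was moved to stand upright in the steel tray.
- **Small:** the foot met the cap at about 38–39 mm. It ran free past the 31 mm where a proud cap would have stopped it, so its cap is fully down and it stayed in its cup.

**Gauge force:** the wrist force held during the readings was about 9 to 11 N, spring included. It was briefly 13 N on the small jar, which I eased before holding.

**Final checks:**
- The carousel handle's angle in the top image matches the start (71.6° both times).
- The gauge knob is back up.
- The large and small jars are in their cups and the medium jar is upright near the middle of the tray.
- The look-alikes and the other things on the bench looked unmoved, by eye.
- The gripper was clear of everything.

No check failed or disagreed.

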